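# Square up a fallen upright on the fixture plate and hold the square in the corner

## Robot

A 6-joint arm with a two-finger parallel gripper is mounted at the origin on a cart in front of the work surface, level with it; the furniture and walls round the work are solid. World frame = base frame: x ahead of the robot, y to its left, z up, the work surface at z = 0. Lengths are in m, angles in rad, forces in N, time in s.
With the tool pointing down it reaches from about 0.35 to 0.925 m from the base axis. Payload 6.4 kg.
Tool frame: the origin (TCP) lies between the finger pads; the fingertips stand 17 mm ahead of it and the grasp point (between the pads) lies 2 mm behind it (robot.nose_length is the distance from the TCP to the fingertips, in m); z points along the fingers, x is the direction in which the jaws open and shut, and the axes are right-handed (so a half turn about z gives the same grasp; the last joint's range is limited). The gripper opens to 94 mm and grips with 3 to 60 N. Pads are 16 mm wide; open, the fingers measure 119 mm over their backs; the gripper's body (75 mm by 177 mm) begins 78 mm behind the grasp point.
Start: joints at [0.953, 0.245, 1.558, -0, 1.339, -0.174], TCP at [0.279, 0.587, 0.222] pointing down, gripper open.
Joint ranges: [-3.13, 3.13], [-1.02, 2.26], [0.13, 2.54], [-0.95, 4.09], [0.21, 2.88], [-2.74, 2.74]. Speed limits (rad/s): [2.57, 2.57, 3.14, 3.14, 3.14, 3.14].

## Interface

Orientations are given as [roll, pitch, yaw] about the fixed x, y, z axes, in that order (R = Rz(yaw) Ry(pitch) Rx(roll)).
In Python, from workcell import robot gives the robot as it stands.
- The arm moves only by the tool carry_out, never from a script. Its argument "moves" is a list of rows, each an object of numbers: "dx", "dy", "dz": the shift along the tool's x, y, z in mm; "ax", "ay", "az": the turn, a rotation vector about the tool's x, y, z in degrees; "hand": the gripper command: -1 is shut, 1 is fully open, values between are in proportion. In form: [{"dx": .., "dy": .., "dz": .., "ax": .., "ay": .., "az": .., "hand": ..}, ...]. A call has 1 to 20 rows; each row is the pose to reach, as a shift and turn from the pose measured when the call began, along the tool's axes at that moment; what a row does not reach only later rows make up. A row lasts 1/10 s, in which the tool goes at most 50 mm and 8.59 degrees, less where a joint would pass 70% of its speed; a pose out of reach is approached as far as the arm can. A call with a gripper value outside its range is refused whole. The fingers move at their own pace and stop on an object; "newtons" is the grip in N (left out, the last holds). Time passes only in rows, so rows that repeat a pose let the fingers close. It gives the time, the measured TCP pose, the force and the opening at its end, in the units of the state.
- robot.get_state(): the state, without advancing time (a new reading comes with each control period).
- robot.get_image(name): name is "side" or "top" or "wrist"; returns (picture, depth): 400x640x3 uint8, red, green, blue; 400x640 float32, m along the optical axis (not along the pixel's ray), 0 where there is no reading.
- robot.calibration(name): a dict with "K" (3x3 intrinsics, pixels), "cam_to_world" (4x4, takes a point from camera to world coordinates). Camera axes: x right, y down, z forward; pixel columns grow to the right and rows downward; lengths in m; the calibration is good to about 2 mm. A picture is of the moment at which its call begins: read the wrist's pose just before it. calibration takes no time and is no camera call; for the wrist camera it gives the pose at the moment of the call.
- robot.close_job(): hands the job in, once; it reports no verdict.
The state is a dict: "time": time; "q": joint angles; "qvel": joint speeds; "effort": joint torques, N m; "ee_pos": TCP position; "ee_rot": TCP orientation; "force": force on the tool from outside, world axes, zero at the start; "moment": the same for the moment, N m; "width": opening from 0.0 (shut) to 1.0 (fully open).
Only numpy, scipy, OpenCV 4.12 (cv2) and the standard library are available. Lean on these libraries where they do the work, as an engineer would, in place of code of your own. Each camera call takes 0.05 s, during which the arm holds its last target.

## Task

The steel box-section upright has fallen over on the fixture plate. Stand it on end between the two dowel pins in front of the back stop and let go of it; then press the engineer's square, stock flat on the plate and blade up, straight into the corner in front of it until it sits on the plate and its edge bears on the middle of the upright, and the upright is pushed home square against the stop. Finish while still gripping the square and pressing it there, so that a clamp can be put on, and leave the micrometer, marker and tin where they lie.

Things in the scene. Friction and masses are not known exactly. Their poses are not given: they have to be found in the camera images.
- fixture_plate: Fixed flat light metal plate on the bench, 260 (x) x 280 (y) x 12 mm, with rows of small dark holes. Origin: centre of its underside; top face at z = 12 mm. x points away from the robot, towards the back stop; y left, z up. Two dowel pins, 8 mm across and 14 mm high, stand on it at x = 64, y = +32 and -32 mm. The upright's final centre line, between them, is x = 64, y = 0 (8 mm of play each way in y).
- back_stop: Dark steel stop block fixed on the plate's far end, 26 (x) x 88 (y) mm, 45 mm high above the plate. Its frame is the plate's own (origin at the centre of the plate's underside); its flat face towards the robot is the plane x = 84 mm, from y = -44 to +44 mm.
- upright: The upright itself; same origin and axes as point upright_centre. At the start it lies on one of its sides on the plate, centre 20 mm above the plate's top face, in front of the pins, its length within 0.45 rad of the plate's x axis. Standing on end, its centre is 55 mm above the plate's top face.
- upright_centre (a point): Centre of the upright: a plain dark grey hollow steel box section, 40 x 40 mm outside, 3 mm wall, 110 mm long, about 0.35 kg. Both open ends are alike and the four sides are alike, so either end may be up. Its z axis runs along its length. It is loose and slides when pushed.
- square: The engineer's square; axes as at point square_stock, origin 10 mm below it on the underside of the stock. At the start it stands on its stock on the left of the plate, its x axis within 0.3 rad of the plate's x. About 0.32 kg, centre of mass about 10 mm from the stock's centre towards the blade. Loose.
- square_stock (a point): Centre of the square's stock, a dark steel bar 120 (x) x 20 (y) x 20 mm (z). A steel blade, 22 mm wide (x) and 4 mm thick (y), rises from its +x end (x = 38 to 60 mm) to 140 mm above the underside; its outer edge is flush with the stock's +x end face. x points to the blade, z up. Grip it across the 20 mm, behind the blade.
- square_corner (a point): Outer corner of the square: the point at the bottom of the stock's +x end face, in the middle of its thickness. It goes into the corner between plate and upright. Axes as the stock's.
- micrometer: Bystander: loose outside micrometer, 47 x 131 x 18 mm, lying to the right of the plate. Origin: centre of its underside. (Right of the plate, at the bench's front edge, a fixed lamp post 0.65 m tall stands at about x = 0.31, y = 0.06 m from the robot's base: keep the arm's elbow clear of it.)
- marker: Bystander: loose white marker pen with a blue cap, 15 x 130 x 15 mm, lying on the left of the bench, beyond the plate. Origin: centre of its underside.
- paste_tin: Bystander: loose round white tin, 58 mm across and 36 mm high, standing on the left of the bench, beyond the plate. Origin: centre of its underside.

How it is judged:
By the outcome, as a careful person would: the job done as asked, in the order asked, and still so for the second after the job is handed in, while the arm keeps its last pose, push and grip.
It also fails if it takes over 72 s, if anything falls off the work surface, if the arm or the gripper's body presses on something with over 40 N, if the wrist force passes 120 N, or if a joint passes its speed limit or range.

## Working session

There is one attempt and no reset: what is moved stays moved. The work goes in short steps, Python scripts to look and compute and a tool call to move; the robot and the scene stay as the last step left them, time stands still between calls to the robot, and variables do not carry over. Pictures are saved under pics/ and viewed, and the job is handed in when it is done.

Besides the shell and the picture viewer there is one more tool, called after "Request:" as a command line: name --argument value ..., lists and objects as JSON in quotes. carry_out: Moves the arm, as the interface text tells. Its arguments: {"type":"object","properties":{"moves":{"type":"array","items":{"type":"object","properties":{"dx":{"type":"number"},"dy":{"type":"number"},"dz":{"type":"number"},"ax":{"type":"number"},"ay":{"type":"number"},"az":{"type":"number"},"hand":{"type":"number"}}}},"newtons":{"type":"number"}},"required":["moves"]}

```bash
ls; mkdir -p pics
python3 - <<'E'
from workcell import robot
import cv2,numpy as np
print(robot.get_state())
for n in ["side","top"]:
    p,d=robot.get_image(n); c=robot.calibration(n)
    cv2.imwrite(f"pics/{n}0.png",p[:,:,::-1]); np.savez(f"{n}0.npz",p=p,d=d,K=c["K"],T=c["cam_to_world"])
    print(n,c)
E
```

```text
pics
{'time': 0.0, 'q': array([ 9.52891774e-01,  2.45772016e-01,  1.55898184e+00, -9.54179334e-06,
        1.33869115e+00, -1.74071543e-01]), 'qvel': array([ 0.00125587, -0.00040901, -0.00045861, -0.00139012,  0.00147612,
        0.00050512]), 'effort': array([-5.90667532e-04, -4.15830374e+01, -3.14604771e+01,  6.84755458e-02,
        3.32658982e-02, -1.09644741e-04]), 'ee_pos': array([0.27876615, 0.58657266, 0.22138953]), 'ee_rot': array([-3.14128098e+00,  1.82596880e-03,  1.12696581e+00]), 'force': array([ 0.25716993, -0.20203595, -0.4425547 ]), 'moment': array([-0.00399822, -0.00547078, -0.01729908]), 'width': 0.9961291302001747}
side {'K': array([[385.01352587,   0.        , 314.5125974 ],
       [  0.        , 385.01352587, 199.07843174],
       [  0.        ,   0.        ,   1.        ]]), 'cam_to_world': array([[ 0.65505098, -0.51314725,  0.55460627,  0.01875161],
       [-0.75535703, -0.46275381,  0.46399857, -0.11641545],
       [ 0.01854657, -0.72286846, -0.69073671,  0.76657672],
       [ 0.        ,  0.        ,  0.        ,  1.        ]])}
top {'K': array([[367.73952683,   0.        , 321.34009935],
       [  0.        , 367.73952683, 202.24344606],
       [  0.        ,   0.        ,   1.        ]]), 'cam_to_world': array([[ 0.02910382, -0.9982764 ,  0.05096279,  0.51127472],
       [-0.99952917, -0.02856903,  0.01119124,  0.34862394],
       [-0.00971599, -0.05126451, -0.99863785,  0.89954897],
       [ 0.        ,  0.        ,  0.        ,  1.        ]])}
```

View pics/top0.png

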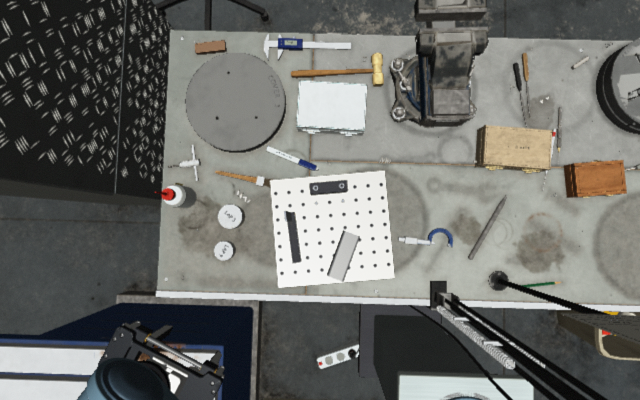

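View pics/side0.png

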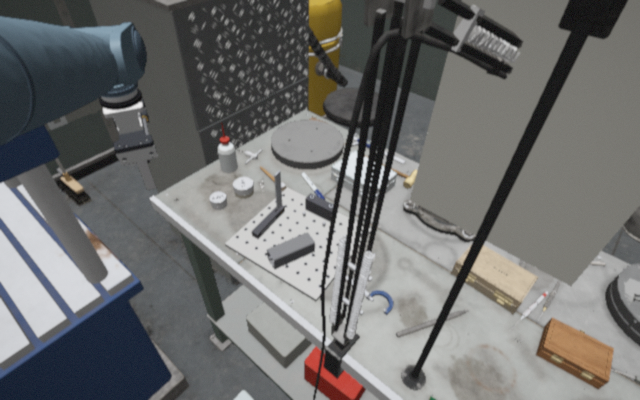

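```bash
cat > h.py <<'E'
import numpy as np,cv2
from scipy.spatial.transform import Rotation as R
def load(n):
    z=np.load(n); return z['p'],z['d'],z['K'],z['T']
def world(d,K,T):
    v,u=np.mgrid[0:d.shape[0],0:d.shape[1]]
    P=np.stack([(u-K[0,2])/K[0,0]*d,(v-K[1,2])/K[1,1]*d,d],-1)
    W=P@T[:3,:3].T+T[:3,3]; W[d==0]=np.nan
    return W
def proj(X,K,T):
    c=(np.asarray(X)-T[:3,3])@T[:3,:3]; q=c@K.T; return q[...,:2]/q[...,2:]
E
python3 - <<'E'
from h import *
p,d,K,T=load('top0.npz'); W=world(d,K,T)
for (u,v) in [(300,275),(330,187),(293,240),(290,215),(345,255),(440,240),(223,250),(230,215),(290,158)]: print(u,v,W[v,u].round(4),p[v,u])
cv2.imwrite('pics/crop.png',cv2.resize(p[160:300,255:415,::-1],None,fx=5,fy=5,interpolation=cv2.INTER_CUBIC)[:600])
hm=np.nan_to_num(W[...,2]); 
for lo,hi in [(0.004,0.02),(0.022,0.04),(0.04,.06),(.06,.2)]:
    m=((hm>lo)&(hm<hi)).astype(np.uint8); m[:165]=0;m[295:]=0;m[:,:265]=0;m[:,400:]=0
    n,l,s,c=cv2.connectedComponentsWithStats(m)
    for i in range(1,n):
        if s[i,4]<25: continue
        q=W[l==i][:,:2].astype(np.float32)
        print(lo,hi,s[i],np.median(W[l==i],0).round(4),cv2.minAreaRect(q))
E
```

```text
300 275 [0.3813 0.4043 0.0158] [245 245 243]
330 187 [0.5897 0.3392 0.059 ] [68 69 73]
293 240 [0.4649 0.4222 0.0336] [68 67 70]
290 215 [0.5229 0.4287 0.06  ] [47 49 47]
345 255 [0.4353 0.3005 0.0533] [196 198 195]
440 240 [ 4.736e-01  6.780e-02 -4.000e-04] [169 171 163]
223 250 [0.4366 0.5861 0.033 ] [155 157 160]
230 215 [0.5192 0.5722 0.0362] [188 190 191]
290 158 [0.662  0.4379 0.0129] [199 206 207]
0.004 0.02 [300 165  17   6  59] [0.6431 0.3863 0.014 ] ((0.640428364276886, 0.3936651349067688), (0.012369549833238125, 0.03943101316690445), 0.450021356344223)
0.004 0.02 [  265   171   131   117 10741] [0.4988 0.3358 0.0128] ((0.49509525299072266, 0.3371592164039612), (0.2744242250919342, 0.2924712300300598), 7.285547733306885)
0.022 0.04 [287 212  14  52 405] [0.465  0.4211 0.0331] ((0.47124722599983215, 0.4221833348274231), (0.11900890618562698, 0.02025393769145012), 9.332534790039062)
0.04 0.06 [309 180  39  15 386] [0.5896 0.3436 0.0576] ((0.5902850031852722, 0.34314751625061035), (0.02616448700428009, 0.08757169544696808), 6.43851900100708)
0.04 0.06 [327 231  33  51 851] [0.4329 0.3046 0.0526] ((0.43283820152282715, 0.3039591312408447), (0.04064680635929108, 0.11054180562496185), 71.12039184570312)
0.06 0.2 [284 211   7  11  64] [0.5194 0.4288 0.1328] ((0.5195827484130859, 0.43003493547439575), (0.02143019065260887, 0.003678931389003992), 9.596056938171387)
```

View pics/crop.png

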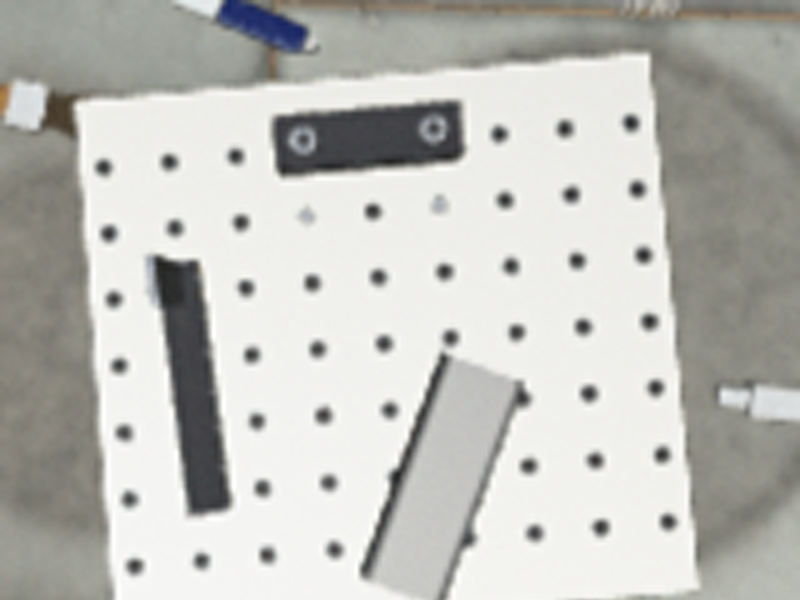

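```bash
cat >> h.py <<'E'
def ray(uv,z,K,T):
    uv=np.atleast_2d(uv).astype(float); c=np.c_[(uv-K[[0,1],[2,2]])/K[[0,1],[0,1]],np.ones(len(uv))]@T[:3,:3].T
    return T[:3,3]+c*((z-T[2,3])/c[:,2])[:,None]
E
python3 - <<'E'
from h import *
p,d,K,T=load('top0.npz'); W=world(d,K,T)
g=cv2.cvtColor(p,cv2.COLOR_RGB2GRAY)
big=cv2.resize(g[165:295,262:405],None,fx=6,fy=6,interpolation=cv2.INTER_CUBIC)
m=(big<170).astype(np.uint8)
n,l,s,c=cv2.connectedComponentsWithStats(m)
P=[]
for i in range(1,n):
    if 150<s[i,4]<700 and s[i,2]<30 and s[i,3]<30:
        P.append(((c[i]+.5)/6-.5)+[262,165])
P=np.array(P); X=ray(P,0.012,K,T)[:,:2]
print(len(P))
# grid fit
from scipy.optimize import least_squares
def res(a,full=False):
    c,s_=np.cos(a[2]),np.sin(a[2]); L=(X-a[:2])@np.array([[c,-s_],[s_,c]])
    r=L/a[3]; r=r-np.round(r); return np.clip(r*a[3],-.006,.006).ravel()
best=None
for pit in (.03,.031,.032,):
  for th in (.09,.105,.12):
   for o in np.ndindex(4,4):
    q=least_squares(res,[.4936+o[0]*pit/4,.3328+o[1]*pit/4,th,pit])
    if best is None or q.cost<best.cost: best=q
print(best.x,np.sqrt(2*best.cost/len(X)))
th=best.x[2]; c,s_=np.cos(th),np.sin(th)
L=(X-[.4936,.3328])@np.array([[c,-s_],[s_,c]])
print(L[np.lexsort((L[:,1],L[:,0].round(2)))].round(4).tolist())
# stop
hm=W[...,2]
E
python3 - <<'E'
from h import *
p,d,K,T=load('side0.npz')
cv2.imwrite('pics/sc.png',cv2.resize(p[165:300,220:350,::-1],None,fx=4.4,fy=4.4,interpolation=cv2.INTER_CUBIC))
E
```

```text
51
[0.49097034 0.36436133 0.11225278 0.03203223] 0.0015564703870871407
[[-0.1588, -0.0338], [-0.0951, -0.1285], [-0.0952, -0.0962], [-0.0952, -0.0645], [-0.0953, 0.0316], [-0.0951, 0.064], [-0.0953, 0.0957], [-0.0953, 0.1277], [-0.0631, -0.1286], [-0.0631, -0.0964], [-0.0631, -0.0645], [-0.0632, 0.0318], [-0.0632, 0.0637], [-0.0633, 0.1278], [-0.031, -0.1284], [-0.0311, -0.0963], [-0.0311, -0.0002], [-0.031, 0.0317], [-0.0312, 0.0638], [-0.0314, 0.1279], [0.0008, -0.1284], [0.001, -0.0964], [0.001, -0.0642], [0.001, -0.0323], [0.0009, -0.0003], [0.0009, 0.0318], [0.0008, 0.0637], [0.0009, 0.1278], [0.033, -0.1285], [0.033, -0.0964], [0.033, -0.0644], [0.033, -0.0323], [0.033, -0.0002], [0.0329, 0.0318], [0.0332, 0.0639], [0.033, 0.1279], [0.0649, -0.1284], [0.065, -0.0964], [0.065, -0.0643], [0.0649, -0.0002], [0.0649, 0.0638], [0.0648, 0.0958], [0.0649, 0.1279], [0.0971, -0.1283], [0.0971, -0.0962], [0.0971, -0.0643], [0.0971, 0.0637], [0.097, 0.096], [0.0971, 0.128], [0.1418, -0.0039], [0.1437, 0.0114]]
```

View pics/sc.png

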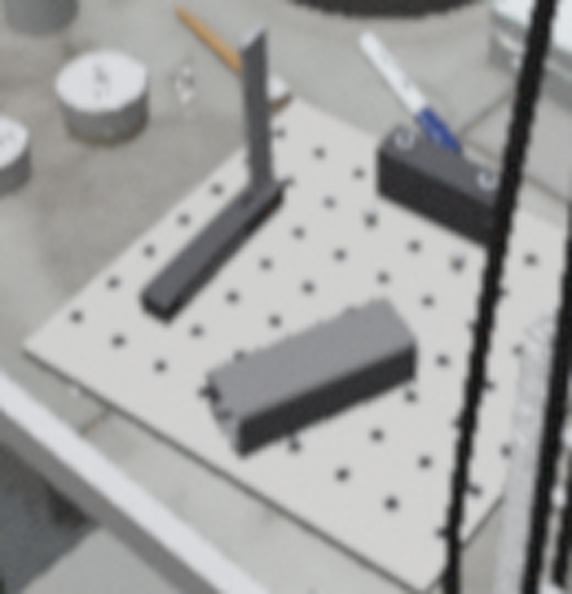

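```bash
cat >> h.py <<'E'
PC=np.array([.4946,.3326]);PY=.1123
def plate(x,y,z=0): 
    c,s=np.cos(PY),np.sin(PY); return np.array([PC[0]+c*x-s*y,PC[1]+s*x+c*y,.012+z])
def toplate(X):
    c,s=np.cos(PY),np.sin(PY); d=np.asarray(X)[...,:2]-PC; return np.stack([c*d[...,0]+s*d[...,1],-s*d[...,0]+c*d[...,1]],-1)
def pose(yaw,tilt): # tool down with jaw yaw, tilt deg about tool x
    return R.from_euler('xyz',[np.pi,0,yaw])*R.from_rotvec([np.deg2rad(tilt),0,0])
def delta(st,pos,rot):
    r0=R.from_euler('xyz',st['ee_rot']); 
    print('d',(r0.inv().apply(np.asarray(pos)-st['ee_pos'])*1e3).round(1),'a',np.rad2deg((r0.inv()*rot).as_rotvec()).round(2))
def show():
    from workcell import robot
    s=robot.get_state()
    for k in ('time','q','ee_pos','ee_rot','force','moment','width'): print(k,np.round(s[k],4))
    return s
E
python3 - <<'E'
from h import *
s=show(); delta(s,[.43,.30,.25],pose(1.24,0)); print(toplate([.4328,.304,0]),toplate([.4712,.4222]),toplate([.5196,.430]))
E
```

```text
time 0.1
q [ 0.9529  0.2458  1.5589 -0.      1.3387 -0.1741]
ee_pos [0.2788 0.5866 0.2215]
ee_rot [-3.1413e+00  1.7000e-03  1.1270e+00]
force [-1.2233 -0.5038  0.5903]
moment [-0.0184  0.0221  0.0211]
width 1.0008
d [-194.   259.6  -28.3] a [-0.02  0.1  -6.47]
[-0.06461575 -0.02149429] [-0.01321166  0.09165791] [0.03575757 0.09398487]
```

Request:
carry_out --moves '[{"dz":-28},{"dx":-40,"dy":55,"dz":-28},{"dx":-80,"dy":105,"dz":-28,"az":-6.5},{"dx":-120,"dy":160,"dz":-28,"az":-6.5},{"dx":-160,"dy":215,"dz":-28,"az":-6.5},{"dx":-194,"dy":260,"dz":-28,"az":-6.5},{"dx":-194,"dy":260,"dz":-28,"az":-6.5},{"dx":-194,"dy":260,"dz":-28,"az":-6.5},{"dx":-194,"dy":260,"dz":-28,"az":-6.5},{"dx":-194,"dy":260,"dz":-28,"az":-6.5}]'

```text
$.moves[0]: bad value
```

Run:
```python
from h import *
from workcell import robot
s=show(); c=robot.calibration('wrist'); p,d=robot.get_image('wrist')
np.savez('w1.npz',p=p,d=d,K=c["K"],T=c["cam_to_world"]); cv2.imwrite('pics/w1.png',p[:,:,::-1]); print(c)
```

```text
time 0.1
q [ 0.9529  0.2458  1.5589 -0.      1.3387 -0.1741]
ee_pos [0.2788 0.5866 0.2215]
ee_rot [-3.1413e+00  1.7000e-03  1.1270e+00]
force [-1.2233 -0.5038  0.5903]
moment [-0.0184  0.0221  0.0211]
width 1.0008
{'K': array([[282.66854094,   0.        , 320.99584631],
       [  0.        , 282.66854094, 200.52756813],
       [  0.        ,   0.        ,   1.        ]]), 'cam_to_world': array([[ 4.29311445e-01,  8.70586249e-01,  2.40356540e-01,
         2.08489638e-01],
       [ 9.03155979e-01, -4.13540233e-01, -1.15298542e-01,
         6.19718329e-01],
       [-9.80225892e-04,  2.66578430e-01, -9.63812731e-01,
         3.84278651e-01],
       [ 0.00000000e+00,  0.00000000e+00,  0.00000000e+00,
         1.00000000e+00]])}
```

View pics/w1.png

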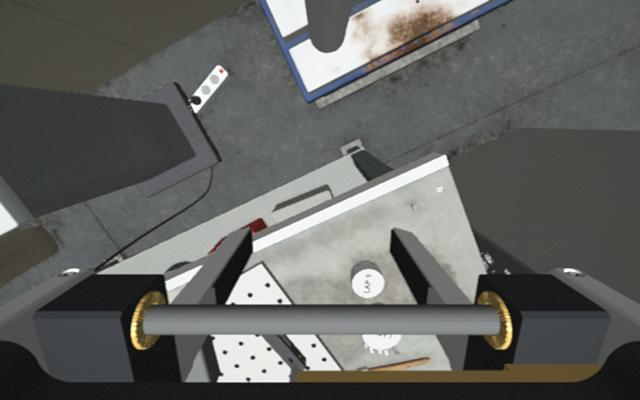

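Request:
carry_out --moves '[{"dx":0,"dy":0,"dz":-28,"ax":0,"ay":0,"az":0,"hand":1},{"dx":-40,"dy":55,"dz":-28,"ax":0,"ay":0,"az":0,"hand":1},{"dx":-80,"dy":105,"dz":-28,"ax":0,"ay":0,"az":-6.5,"hand":1},{"dx":-120,"dy":160,"dz":-28,"ax":0,"ay":0,"az":-6.5,"hand":1},{"dx":-160,"dy":215,"dz":-28,"ax":0,"ay":0,"az":-6.5,"hand":1},{"dx":-194,"dy":260,"dz":-28,"ax":0,"ay":0,"az":-6.5,"hand":1},{"dx":-194,"dy":260,"dz":-28,"ax":0,"ay":0,"az":-6.5,"hand":1},{"dx":-194,"dy":260,"dz":-28,"ax":0,"ay":0,"az":-6.5,"hand":1},{"dx":-194,"dy":260,"dz":-28,"ax":0,"ay":0,"az":-6.5,"hand":1},{"dx":-194,"dy":260,"dz":-28,"ax":0,"ay":0,"az":-6.5,"hand":1}]'

```text
time: 1.15
ee_pos: [0.4302, 0.2999, 0.2497]
ee_rot: [-3.141, 0.001, 1.239]
force: [-0.7, -0.3, 0.5]
width: 1.002
```

Run:
```python
from h import *
from workcell import robot
s=show(); c=robot.calibration('wrist'); p,d=robot.get_image('wrist')
np.savez('w1.npz',p=p,d=d,K=c["K"],T=c["cam_to_world"]); cv2.imwrite('pics/w1.png',p[:,:,::-1]); print(c["cam_to_world"])
delta(s,[.44,.295,.2],pose(1.24,45))
```

```text
time 1.15
q [ 3.9250e-01 -7.4200e-02  1.8479e+00 -3.0000e-04  1.3695e+00 -8.4690e-01]
ee_pos [0.4302 0.2999 0.2497]
ee_rot [-3.1406e+00  1.3000e-03  1.2395e+00]
force [-0.7194 -0.2765  0.4664]
moment [ 0.0252 -0.0117  0.0151]
width 1.0024
[[ 3.25225663e-01  9.11622070e-01  2.51343331e-01  3.56689027e-01]
 [ 9.45636283e-01 -3.13376250e-01 -8.69904967e-02  3.24842276e-01]
 [-5.37426066e-04  2.65970915e-01 -9.63980904e-01  4.12520542e-01]
 [ 0.00000000e+00  0.00000000e+00  0.00000000e+00  1.00000000e+00]]
d [-1.4 10.9 49.7] a [44.94  0.06 -0.06]
```

View pics/w1.png

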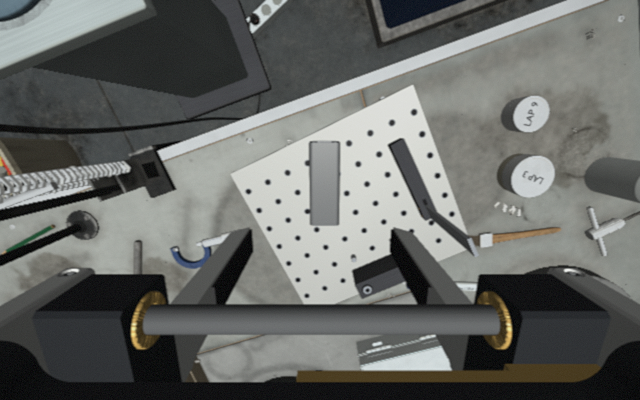

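```bash
cat > holes.py <<'E'
from h import *
from scipy.optimize import least_squares
def fit(p,K,T,box):
    u0,v0,u1,v1=box
    g=cv2.cvtColor(p,cv2.COLOR_RGB2GRAY)
    big=cv2.resize(g[v0:v1,u0:u1],None,fx=6,fy=6,interpolation=cv2.INTER_CUBIC)
    m=(big<165).astype(np.uint8)
    n,l,s,c=cv2.connectedComponentsWithStats(m); P=[]
    for i in range(1,n):
        if 120<s[i,4]<1500 and s[i,2]<50 and s[i,3]<50: P.append(((c[i]+.5)/6-.5)+[u0,v0])
    P=np.array(P);X=ray(P,.012,K,T)[:,:2]
    def res(a):
        c,s_=np.cos(a[2]),np.sin(a[2]); L=(X-a[:2])@np.array([[c,-s_],[s_,c]])
        r=L/.032; r=r-np.round(r); return np.clip(r*.032,-.004,.004).ravel()
    q=least_squares(res,[*PC,PY],loss='soft_l1',f_scale=.0005)
    r=np.abs(q.fun).reshape(-1,2).max(1)
    print(len(X),'inl',(r<.001).sum(),'centre,yaw',q.x)
    return q.x
E
python3 - <<'E'
from holes import *
p,d,K,T=load('w1.npz'); fit(p,K,T,(225,80,480,235))
W=world(d,K,T)
for lo,hi in [(.044,.058),(.022,.038),(.12,.17)]:
    h=np.nan_to_num(W[...,2]); m=((h>lo)&(h<hi)).astype(np.uint8); m[240:]=0; m[:,:225]=0; m[:,500:]=0;m[:80]=0
    n,l,s,c=cv2.connectedComponentsWithStats(m)
    for i in range(1,n):
        if s[i,4]<30: continue
        q=W[l==i]; print(lo,s[i],np.median(q[:,2]),cv2.minAreaRect(q[:,:2].astype(np.float32)))
E
```

```text
31 inl 29 centre,yaw [0.49402954 0.33105774 0.11266709]
0.044 [ 308  142   32   84 2513] 0.052362242190915176 ((0.4326097369194031, 0.30216851830482483), (0.0400434285402298, 0.11063827574253082), 71.24021911621094)
0.044 [428 207   9  17  43] 0.050691461459023146 ((0.5189053416252136, 0.4267617464065552), (0.02179693803191185, 0.0031135405879467726), 3.0096397399902344)
0.022 [ 389  138   48   83 1310] 0.03250409132321763 ((0.4710703194141388, 0.4202369451522827), (0.12021296471357346, 0.0205388180911541), 9.263885498046875)
0.12 [452 226  19  14 129] 0.13423882801686826 ((0.515591025352478, 0.4258507192134857), (0.004303844179958105, 0.015922516584396362), 83.0935287475586)
```

```bash
sed -i 's/^PC=.*/PC=np.array([.4943,.3318]);PY=.1125/' h.py
python3 - <<'E'
from h import *
s=show(); r=pose(1.2423,45); g=np.array([.4503,.2971,.0356]); z=r.apply([0,0,1]); print(z)
delta(s,g-z*.1,r);
E
```

```text
time 1.2
q [ 3.9380e-01 -7.4100e-02  1.8477e+00 -3.0000e-04  1.3695e+00 -8.4700e-01]
ee_pos [0.4299 0.3005 0.2497]
ee_rot [-3.1406e+00  1.3000e-03  1.2409e+00]
force [0.8879 0.1148 0.5792]
moment [ 0.0221 -0.0589 -0.0004]
width 0.999
[-0.66929674  0.22812688 -0.70710678]
d [  3.7  91.2 143.3] a [ 4.494e+01  4.000e-02 -1.000e-01]
```

Request:
carry_out --moves '[{"dx":1,"dy":20,"dz":20,"ax":8,"ay":0,"az":0,"hand":1},{"dx":2,"dy":40,"dz":45,"ax":16,"ay":0,"az":0,"hand":1},{"dx":3,"dy":60,"dz":70,"ax":24,"ay":0,"az":0,"hand":1},{"dx":3,"dy":80,"dz":95,"ax":32,"ay":0,"az":0,"hand":1},{"dx":3.7,"dy":91,"dz":120,"ax":40,"ay":0,"az":0,"hand":1},{"dx":3.7,"dy":91,"dz":143,"ax":45,"ay":0,"az":0,"hand":1},{"dx":3.7,"dy":91,"dz":143,"ax":45,"ay":0,"az":0,"hand":1},{"dx":3.7,"dy":91,"dz":143,"ax":45,"ay":0,"az":0,"hand":1},{"dx":3.7,"dy":91,"dz":143,"ax":45,"ay":0,"az":0,"hand":1}]'

```text
time: 2.1
ee_pos: [0.5174, 0.2758, 0.1089]
ee_rot: [-2.36, -0.001, 1.243]
force: [-0.2, 0.3, 0.4]
width: 1.001
```

Run:
```python
from h import *
from workcell import robot
s=show(); r=pose(1.2423,45); g=np.array([.4503,.2971,.0356]); 
delta(s,g,r);
p,d=robot.get_image('side'); cv2.imwrite('pics/s1.png',p[:,:,::-1])
```

```text
time 2.1
q [ 0.1465  0.6159  1.4334  0.3374  1.8026 -1.1415]
ee_pos [0.5174 0.2758 0.1089]
ee_rot [-2.3595e+00 -5.0000e-04  1.2431e+00]
force [-0.2199  0.2502  0.3643]
moment [-0.0935 -0.2663  0.0115]
width 1.0006
d [ -1.4   1.8 101.6] a [0.19 0.01 0.05]
```

View pics/s1.png

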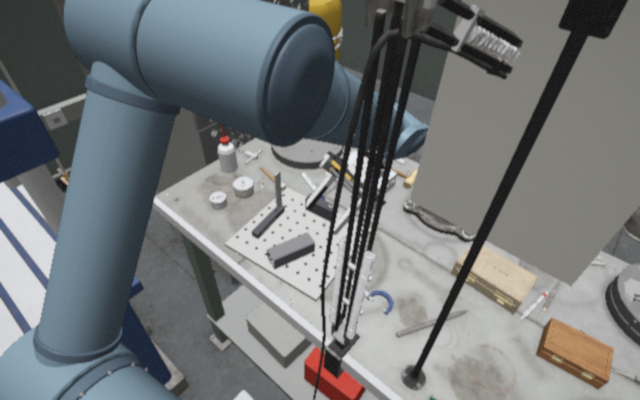

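Request:
carry_out --moves '[{"dx":-1.4,"dy":1.8,"dz":30,"ax":0.2,"ay":0,"az":0,"hand":1},{"dx":-1.4,"dy":1.8,"dz":60,"ax":0.2,"ay":0,"az":0,"hand":1},{"dx":-1.4,"dy":1.8,"dz":80,"ax":0.2,"ay":0,"az":0,"hand":1},{"dx":-1.4,"dy":1.8,"dz":92,"ax":0.2,"ay":0,"az":0,"hand":1},{"dx":-1.4,"dy":1.8,"dz":101.5,"ax":0.2,"ay":0,"az":0,"hand":1},{"dx":-1.4,"dy":1.8,"dz":101.5,"ax":0.2,"ay":0,"az":0,"hand":1},{"dx":-1.4,"dy":1.8,"dz":101.5,"ax":0.2,"ay":0,"az":0,"hand":1}]'

```text
time: 2.85
ee_pos: [0.4517, 0.2972, 0.037]
ee_rot: [-2.359, -0.002, 1.243]
force: [-0.2, 0.4, -0.9]
width: 0.998
```

Run:
```python
from h import *
from workcell import robot
s=show()
p,d=robot.get_image('top'); cv2.imwrite('pics/t2.png',cv2.resize(p[120:320,240:480,::-1],None,fx=3,fy=3))
p,d=robot.get_image('wrist'); cv2.imwrite('pics/w2.png',p[:,:,::-1])
```

```text
time 2.85
q [ 0.1927  0.6189  1.59    0.3607  1.6395 -1.1602]
ee_pos [0.4517 0.2972 0.037 ]
ee_rot [-2.3586e+00 -2.0000e-03  1.2429e+00]
force [-0.2289  0.3508 -0.904 ]
moment [-0.0904 -0.2574  0.0107]
width 0.9976
```

View pics/t2.png

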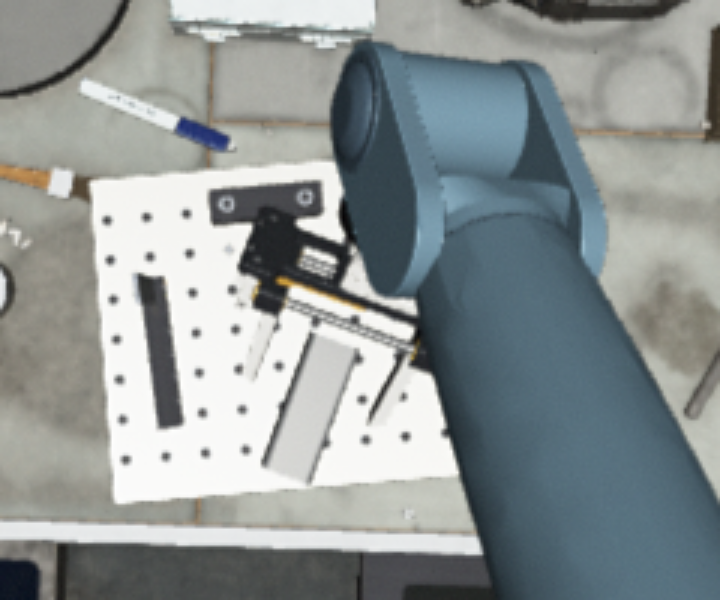

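View pics/w2.png

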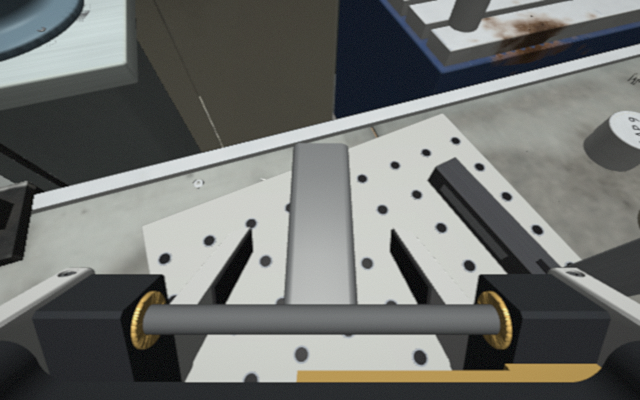

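Request:
carry_out --newtons 40 --moves '[{"dx":0,"dy":0,"dz":0,"ax":0,"ay":0,"az":0,"hand":-1},{"dx":0,"dy":0,"dz":0,"ax":0,"ay":0,"az":0,"hand":-1},{"dx":0,"dy":0,"dz":0,"ax":0,"ay":0,"az":0,"hand":-1},{"dx":0,"dy":0,"dz":0,"ax":0,"ay":0,"az":0,"hand":-1},{"dx":0,"dy":0,"dz":0,"ax":0,"ay":0,"az":0,"hand":-1},{"dx":0,"dy":0,"dz":0,"ax":0,"ay":0,"az":0,"hand":-1},{"dx":0,"dy":0,"dz":0,"ax":0,"ay":0,"az":0,"hand":-1},{"dx":0,"dy":0,"dz":0,"ax":0,"ay":0,"az":0,"hand":-1},{"dx":0,"dy":0,"dz":0,"ax":0,"ay":0,"az":0,"hand":-1},{"dx":0,"dy":0,"dz":0,"ax":0,"ay":0,"az":0,"hand":-1}]'

```text
time: 3.95
ee_pos: [0.4518, 0.297, 0.0368]
ee_rot: [-2.359, -0.002, 1.243]
force: [-0.2, 0.3, -0.7]
width: 0.424
```

Run:
```python
from h import *
s=show()
r=R.from_euler('xyz',s['ee_rot']); up=R.from_euler('z',0).apply([0,0,.09])
delta(s,s['ee_pos']+[0,0,.09],r)
```

```text
time 3.95
q [ 0.1922  0.6194  1.5898  0.3605  1.6395 -1.1601]
ee_pos [0.4518 0.297  0.0368]
ee_rot [-2.3586e+00 -1.8000e-03  1.2425e+00]
force [-0.1821  0.2937 -0.7238]
moment [-0.1895 -0.2227  0.0138]
width 0.4241
d [  0.2 -63.5 -63.8] a [0. 0. 0.]
```

Request:
carry_out --moves '[{"dx":0,"dy":-7,"dz":-7,"ax":0,"ay":0,"az":0,"hand":-1},{"dx":0,"dy":-20,"dz":-20,"ax":0,"ay":0,"az":0,"hand":-1},{"dx":0,"dy":-40,"dz":-40,"ax":0,"ay":0,"az":0,"hand":-1},{"dx":0,"dy":-60,"dz":-60,"ax":0,"ay":0,"az":0,"hand":-1},{"dx":0,"dy":-80,"dz":-80,"ax":0,"ay":0,"az":0,"hand":-1},{"dx":0,"dy":-100,"dz":-100,"ax":0,"ay":0,"az":0,"hand":-1},{"dx":0,"dy":-110,"dz":-110,"ax":0,"ay":0,"az":0,"hand":-1},{"dx":0,"dy":-110,"dz":-110,"ax":0,"ay":0,"az":0,"hand":-1},{"dx":0,"dy":-110,"dz":-110,"ax":0,"ay":0,"az":0,"hand":-1}]'

```text
time: 4.85
ee_pos: [0.4511, 0.2967, 0.1918]
ee_rot: [-2.359, -0.001, 1.242]
force: [-0.2, 0.4, -3.6]
width: 0.422
```

Run:
```python
from h import *
from workcell import robot
s=show()
delta(s,np.r_[plate(.03,-.01)[:2],.26],pose(PY+np.pi/2,-45))
p,d=robot.get_image('side'); cv2.imwrite('pics/s3.png',p[:,:,::-1])
p,d=robot.get_image('wrist'); cv2.imwrite('pics/w3.png',p[:,:,::-1])
```

```text
time 4.85
q [ 0.1921  0.3966  1.5742  0.3758  1.8621 -1.0728]
ee_pos [0.4511 0.2967 0.1918]
ee_rot [-2.3586e+00 -1.2000e-03  1.2424e+00]
force [-0.2438  0.384  -3.6287]
moment [-0.1981 -0.8449  0.0117]
width 0.4224
d [ 51.   -4.9 -91.4] a [-8.826e+01 -4.000e-02 -2.801e+01]
```

View pics/s3.png

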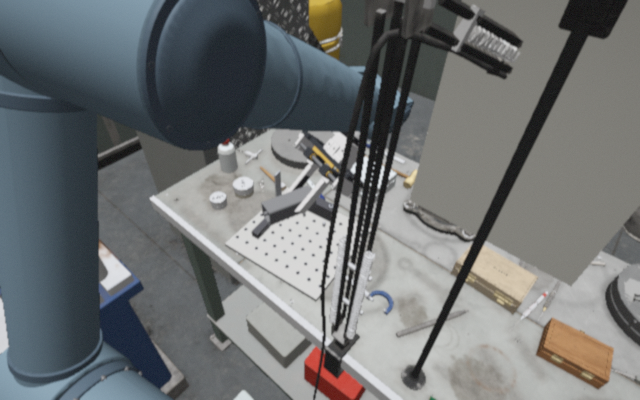

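View pics/w3.png

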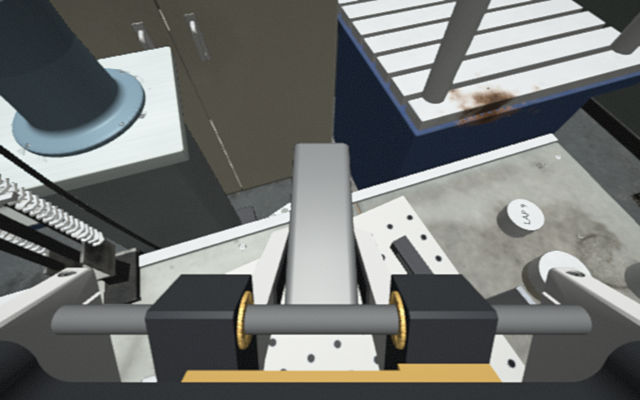

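Request:
carry_out --moves '[{"dx":4,"dy":-20,"dz":-35,"ax":-4,"ay":0,"az":-1.3,"hand":-1},{"dx":8,"dy":-20,"dz":-50,"ax":-12,"ay":0,"az":-3.8,"hand":-1},{"dx":14,"dy":-20,"dz":-60,"ax":-20,"ay":0,"az":-6.3,"hand":-1},{"dx":20,"dy":-20,"dz":-70,"ax":-28,"ay":0,"az":-8.9,"hand":-1},{"dx":25,"dy":-20,"dz":-80,"ax":-36,"ay":0,"az":-11.4,"hand":-1},{"dx":30,"dy":-20,"dz":-90,"ax":-44,"ay":0,"az":-14,"hand":-1},{"dx":35,"dy":-15,"dz":-91,"ax":-52,"ay":0,"az":-16.5,"hand":-1},{"dx":40,"dy":-10,"dz":-91,"ax":-60,"ay":0,"az":-19,"hand":-1},{"dx":45,"dy":-5,"dz":-91,"ax":-68,"ay":0,"az":-21.6,"hand":-1},{"dx":51,"dy":-5,"dz":-91,"ax":-76,"ay":0,"az":-24.1,"hand":-1},{"dx":51,"dy":-5,"dz":-91,"ax":-84,"ay":0,"az":-26.7,"hand":-1},{"dx":51,"dy":-5,"dz":-91,"ax":-88.3,"ay":0,"az":-28,"hand":-1},{"dx":51,"dy":-5,"dz":-91,"ax":-88.3,"ay":0,"az":-28,"hand":-1},{"dx":51,"dy":-5,"dz":-91,"ax":-88.3,"ay":0,"az":-28,"hand":-1},{"dx":51,"dy":-5,"dz":-91,"ax":-88.3,"ay":0,"az":-28,"hand":-1},{"dx":51,"dy":-5,"dz":-91,"ax":-88.3,"ay":0,"az":-28,"hand":-1}]'

```text
time: 6.55
ee_pos: [0.5254, 0.3251, 0.2593]
ee_rot: [2.358, -0.001, 1.682]
force: [-0.2, -0.8, -3.6]
width: 0.424
```

Run:
```python
from h import *
from workcell import robot
s=show()
for n in('side','wrist','top'):
    c=robot.calibration(n);p,d=robot.get_image(n); cv2.imwrite(f'pics/{n}4.png',p[:,:,::-1]); np.savez(f'{n}4.npz',p=p,d=d,K=c["K"],T=c["cam_to_world"])
```

```text
time 6.55
q [ 0.4798 -0.1839  2.0723 -0.4973  0.5608 -0.8721]
ee_pos [0.5254 0.3251 0.2593]
ee_rot [ 2.3582e+00 -1.0000e-03  1.6819e+00]
force [-0.1542 -0.8392 -3.6046]
moment [-0.052   0.7666 -0.0016]
width 0.4236
```

View pics/side4.png

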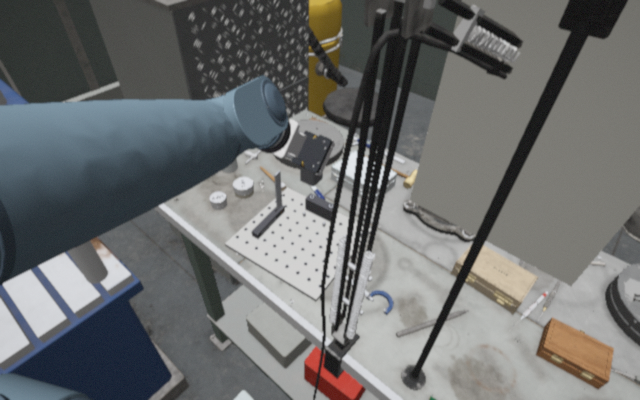

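View pics/wrist4.png

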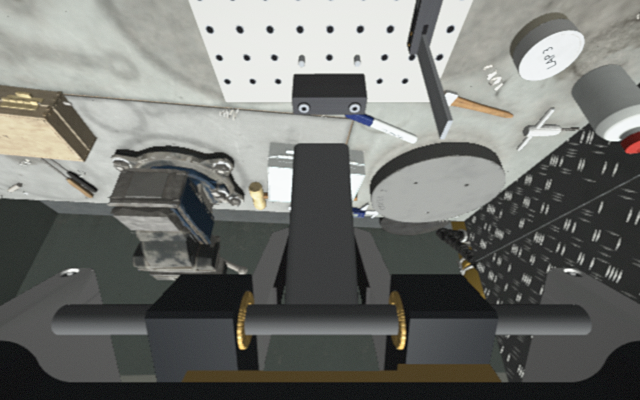

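View pics/top4.png

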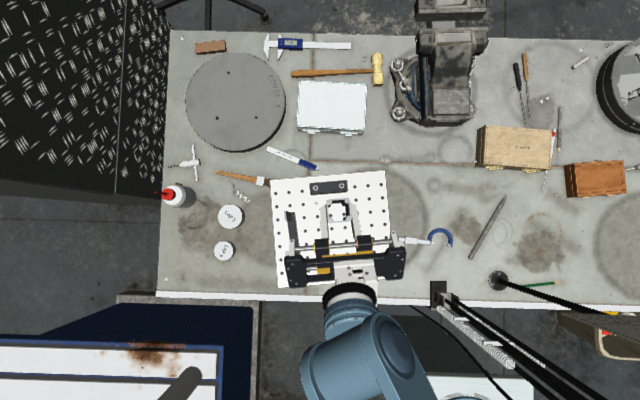

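Run:
```python
from h import *
p,d,K,T=load('top4.npz'); W=world(d,K,T)
h=np.nan_to_num(W[...,2]); m=((h>.27)&(h<.31)).astype(np.uint8); m[:190]=0;m[232:]=0;m[:,:310]=0;m[:,365:]=0
n,l,s,c=cv2.connectedComponentsWithStats(m)
for i in range(1,n):
    if s[i,4]<20: continue
    q=W[l==i]; print(s[i],np.median(q[:,2]),cv2.minAreaRect(q[:,:2].astype(np.float32)))
cv2.imwrite('pics/c4.png',cv2.resize(p[170:300,270:420,::-1],None,fx=4,fy=4,interpolation=cv2.INTER_CUBIC))
tcp=np.array([.5254,.3251,.2593]); pl=toplate(tcp); print('tcp plate',pl)
print('pred centre', pl+np.array([-.0014+.0062,0]))
# wrist: upright front face plane points
p,d,K,T=load('wrist4.npz'); W=world(d,K,T)
q=W[160:290,305:340].reshape(-1,3); q=q[np.isfinite(q[:,0])]; 
c,s_=np.cos(PY),np.sin(PY); L=np.c_[toplate(q),q[:,2]]; mm=L.mean(0); u,sv,vt=np.linalg.svd(L-mm,full_matrices=False); print(mm,vt[2],sv)
print(W[150,322],W[146,322],W[142,322], W[146,300],W[146,345])
```

```text
[320 198  41  34 556] 0.294243424248419 ((0.5227218866348267, 0.3246423006057739), (0.05460851639509201, 0.06542717665433884), 1.6937179565429688)
tcp plate [ 0.03015124 -0.01014902]
pred centre [ 0.03495124 -0.01014902]
[ 0.0143856  -0.00988154  0.24699495] [ 0.99999103 -0.00195575 -0.00375662] [1.67425049 0.41020342 0.03935415]
[0.50963458 0.32377691 0.19173523] [0.50965344 0.32379163 0.18810992] [0.71643083 0.3482026  0.00150645] [0.51115086 0.30838098 0.1882754 ] [0.50812631 0.33996052 0.18789894]
```

View pics/c4.png

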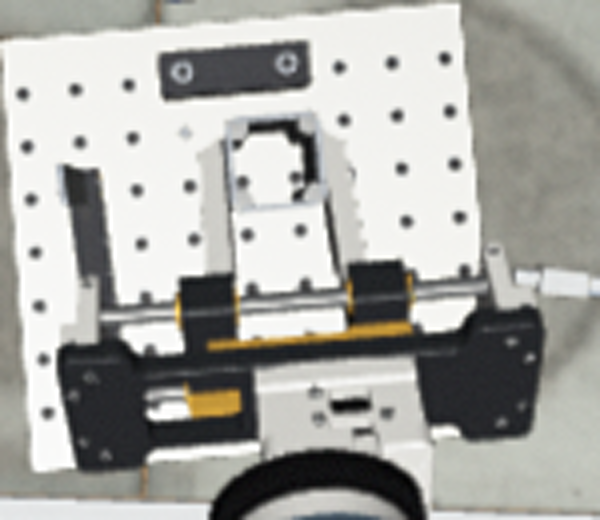

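Run:
```python
from h import *
s=show(); r=pose(PY+np.pi/2,-45)
t=plate(.055,0)
delta(s,[t[0],t[1],.15],r);delta(s,[t[0],t[1],.10],r);delta(s,[t[0],t[1],.09],r);delta(s,[t[0],t[1],.087],r)
```

```text
time 6.7
q [ 0.4801 -0.1844  2.0733 -0.4978  0.5602 -0.8717]
ee_pos [0.525  0.3251 0.2591]
ee_rot [ 2.3580e+00 -8.0000e-04  1.6824e+00]
force [-0.8594 -0.2257 -2.8157]
moment [-0.0516  0.83    0.0103]
width 0.4238
d [ 10.  -59.1  95.1] a [-0.1   0.   -0.07]
d [ 10.  -94.4 130.5] a [-0.1   0.   -0.07]
d [  10.  -101.5  137.6] a [-0.1   0.   -0.07]
d [  10.  -103.6  139.7] a [-0.1   0.   -0.07]
```

Request:
carry_out --moves '[{"dx":5,"dy":-15,"dz":35,"ax":0,"ay":0,"az":0,"hand":-1},{"dx":10,"dy":-37,"dz":65,"ax":0,"ay":0,"az":0,"hand":-1},{"dx":10,"dy":-59,"dz":95,"ax":0,"ay":0,"az":0,"hand":-1},{"dx":10,"dy":-70,"dz":106,"ax":0,"ay":0,"az":0,"hand":-1},{"dx":10,"dy":-80,"dz":116,"ax":0,"ay":0,"az":0,"hand":-1},{"dx":10,"dy":-87,"dz":123,"ax":0,"ay":0,"az":0,"hand":-1},{"dx":10,"dy":-94.4,"dz":130.5,"ax":0,"ay":0,"az":0,"hand":-1},{"dx":10,"dy":-94.4,"dz":130.5,"ax":0,"ay":0,"az":0,"hand":-1},{"dx":10,"dy":-94.4,"dz":130.5,"ax":0,"ay":0,"az":0,"hand":-1},{"dx":10,"dy":-94.4,"dz":130.5,"ax":0,"ay":0,"az":0,"hand":-1}]'

```text
time: 7.7
ee_pos: [0.5508, 0.3373, 0.1059]
ee_rot: [2.367, -0.004, 1.685]
force: [-0.1, 0.6, -3.8]
width: 0.426
```

Run:
```python
from h import *
from workcell import robot
s=show(); r=pose(PY+np.pi/2,-45)
t=plate(.055,0); print(toplate(s['ee_pos']))
for n in('wrist','top'):
    c=robot.calibration(n);p,d=robot.get_image(n); cv2.imwrite(f'pics/{n}5.png',p[:,:,::-1]); np.savez(f'{n}5.npz',p=p,d=d,K=c["K"],T=c["cam_to_world"])
delta(s,[t[0],t[1],.087],r)
p,d,K,T=load('wrist5.npz'); W=world(d,K,T)
q=W[160:290,305:340].reshape(-1,3);  L=np.c_[toplate(q),q[:,2]]; mm=L.mean(0); u,sv,vt=np.linalg.svd(L-mm,full_matrices=False); print(mm,vt[2])
p,d,K,T=load('top5.npz');cv2.imwrite('pics/c5.png',cv2.resize(p[170:300,270:420,::-1],None,fx=4,fy=4,interpolation=cv2.INTER_CUBIC))
```

```text
time 7.7
q [ 0.4742  0.1373  2.08   -0.9465  0.3049 -0.3818]
ee_pos [0.5508 0.3373 0.1059]
ee_rot [ 2.367  -0.0039  1.6853]
force [-0.1001  0.6179 -3.7634]
moment [-0.0766  0.8397  0.0197]
width 0.4256
[ 0.05675112 -0.00089719]
d [  0.8 -14.4  12.3] a [-0.62 -0.24 -0.07]Traceback (most recent call last):
  File "<stdin>", line 9, in <module>
    u, s, vh = gufunc(a, signature=signature)
               ~~~~~~^^^^^^^^^^^^^^^^^^^^^^^^
    raise LinAlgError("SVD did not converge")
numpy.linalg.LinAlgError: SVD did not converge
```

View pics/wrist5.png

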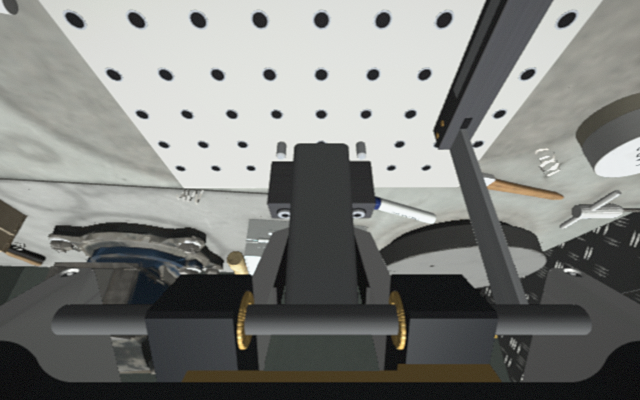

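Run:
```python
from h import *
from workcell import robot
s=show()
t=plate(.03,-.01)
delta(s,[*t[:2],.28],pose(PY+np.pi/2,-45))
delta(s,[*t[:2],.28],pose(PY+np.pi/2,0))
```

```text
time 7.8
q [ 0.4744  0.1373  2.0804 -0.9465  0.3049 -0.3816]
ee_pos [0.5506 0.3372 0.1057]
ee_rot [ 2.3673 -0.0039  1.6853]
force [ 0.8149 -0.6592 -3.9091]
moment [ 0.0032  0.8563 -0.0092]
width 0.4246
d [  -8.4  102.9 -143.2] a [-0.64 -0.24 -0.07]
d [  -8.4  102.9 -143.2] a [ 4.436e+01 -2.600e-01  2.000e-02]
```

Request:
carry_out --moves '[{"dx":0,"dy":15,"dz":-15,"ax":0,"ay":0,"az":0,"hand":-1},{"dx":0,"dy":40,"dz":-40,"ax":0,"ay":0,"az":0,"hand":-1},{"dx":-4,"dy":65,"dz":-75,"ax":-0.6,"ay":-0.2,"az":0,"hand":-1},{"dx":-8,"dy":90,"dz":-110,"ax":-0.6,"ay":-0.2,"az":0,"hand":-1},{"dx":-8,"dy":103,"dz":-143,"ax":-0.6,"ay":-0.2,"az":0,"hand":-1},{"dx":-8,"dy":103,"dz":-143,"ax":4,"ay":-0.2,"az":0,"hand":-1},{"dx":-8,"dy":103,"dz":-143,"ax":12,"ay":-0.2,"az":0,"hand":-1},{"dx":-8,"dy":103,"dz":-143,"ax":20,"ay":-0.2,"az":0,"hand":-1},{"dx":-8,"dy":103,"dz":-143,"ax":28,"ay":-0.2,"az":0,"hand":-1},{"dx":-8,"dy":103,"dz":-143,"ax":36,"ay":-0.2,"az":0,"hand":-1},{"dx":-8,"dy":103,"dz":-143,"ax":44.4,"ay":-0.2,"az":0,"hand":-1},{"dx":-8,"dy":103,"dz":-143,"ax":44.4,"ay":-0.2,"az":0,"hand":-1},{"dx":-8,"dy":103,"dz":-143,"ax":44.4,"ay":-0.2,"az":0,"hand":-1}]'

```text
time: 9.1
ee_pos: [0.5257, 0.3255, 0.2795]
ee_rot: [3.14, -0.0, 1.684]
force: [-0.3, -0.9, -3.5]
width: 0.422
```

Run:
```python
from h import *
s=show()
```

```text
time 9.1
q [ 0.3713  0.1295  1.5855 -0.      1.425  -1.3125]
ee_pos [0.5257 0.3255 0.2795]
ee_rot [ 3.1400e+00 -4.0000e-04  1.6838e+00]
force [-0.3041 -0.9473 -3.516 ]
moment [0.1011 0.0128 0.008 ]
width 0.4224
```

Request:
carry_out --moves '[{"dx":0,"dy":0,"dz":0,"ax":0,"ay":0,"az":5,"hand":-1},{"dx":0,"dy":0,"dz":0,"ax":0,"ay":0,"az":13,"hand":-1},{"dx":0,"dy":0,"dz":0,"ax":0,"ay":0,"az":21,"hand":-1},{"dx":0,"dy":0,"dz":0,"ax":0,"ay":0,"az":29,"hand":-1},{"dx":0,"dy":0,"dz":0,"ax":0,"ay":0,"az":37,"hand":-1},{"dx":0,"dy":0,"dz":0,"ax":0,"ay":0,"az":45,"hand":-1},{"dx":0,"dy":0,"dz":0,"ax":0,"ay":0,"az":53,"hand":-1},{"dx":0,"dy":0,"dz":0,"ax":0,"ay":0,"az":61,"hand":-1},{"dx":0,"dy":0,"dz":0,"ax":0,"ay":0,"az":69,"hand":-1},{"dx":0,"dy":0,"dz":0,"ax":0,"ay":0,"az":77,"hand":-1},{"dx":0,"dy":0,"dz":0,"ax":0,"ay":0,"az":85,"hand":-1},{"dx":0,"dy":0,"dz":0,"ax":0,"ay":0,"az":90,"hand":-1},{"dx":0,"dy":0,"dz":0,"ax":0,"ay":0,"az":90,"hand":-1}]'

```text
time: 10.4
ee_pos: [0.5245, 0.3257, 0.2799]
ee_rot: [-3.141, -0.004, 0.114]
force: [0.5, 0.1, -3.9]
width: 0.424
```

Request:
carry_out --moves '[{"dx":0,"dy":0,"dz":0,"ax":0,"ay":0,"az":5,"hand":-1},{"dx":0,"dy":0,"dz":0,"ax":0,"ay":0,"az":13,"hand":-1},{"dx":0,"dy":0,"dz":0,"ax":0,"ay":0,"az":21,"hand":-1},{"dx":0,"dy":0,"dz":0,"ax":0,"ay":0,"az":29,"hand":-1},{"dx":0,"dy":0,"dz":0,"ax":0,"ay":0,"az":37,"hand":-1},{"dx":0,"dy":0,"dz":0,"ax":0,"ay":0,"az":45,"hand":-1},{"dx":0,"dy":0,"dz":0,"ax":0,"ay":0,"az":53,"hand":-1},{"dx":0,"dy":0,"dz":0,"ax":0,"ay":0,"az":61,"hand":-1},{"dx":0,"dy":0,"dz":0,"ax":0,"ay":0,"az":69,"hand":-1},{"dx":0,"dy":0,"dz":0,"ax":0,"ay":0,"az":77,"hand":-1},{"dx":0,"dy":0,"dz":0,"ax":0,"ay":0,"az":85,"hand":-1},{"dx":0,"dy":0,"dz":0,"ax":0,"ay":0,"az":90,"hand":-1},{"dx":0,"dy":0,"dz":0,"ax":0,"ay":0,"az":90,"hand":-1}]'

```text
time: 11.7
ee_pos: [0.5238, 0.3258, 0.2801]
ee_rot: [-3.136, 0.0, -1.454]
force: [0.7, -0.1, -3.6]
width: 0.424
```

Run:
```python
from h import *
s=show()
t=plate(.03,0)
delta(s,[*t[:2],.26],pose(PY-np.pi/2,-45))
```

```text
time 11.7
q [ 3.7330e-01  1.2340e-01  1.5910e+00 -1.0000e-03  1.4221e+00  1.8274e+00]
ee_pos [0.5238 0.3258 0.2801]
ee_rot [-3.1364e+00  3.0000e-04 -1.4539e+00]
force [ 0.7029 -0.1429 -3.6494]
moment [-0.0199  0.1785  0.0171]
width 0.4244
d [-9.3 -1.3 20.2] a [-45.3   -0.08   0.24]
```

Request:
carry_out --moves '[{"dx":-4,"dy":0,"dz":5,"ax":-5,"ay":0,"az":0.2,"hand":-1},{"dx":-9,"dy":-1,"dz":10,"ax":-13,"ay":0,"az":0.2,"hand":-1},{"dx":-9,"dy":-1,"dz":15,"ax":-21,"ay":0,"az":0.2,"hand":-1},{"dx":-9,"dy":-1,"dz":20,"ax":-29,"ay":0,"az":0.2,"hand":-1},{"dx":-9,"dy":-1,"dz":20,"ax":-37,"ay":0,"az":0.2,"hand":-1},{"dx":-9,"dy":-1,"dz":20,"ax":-45.3,"ay":0,"az":0.2,"hand":-1},{"dx":-9,"dy":-1,"dz":20,"ax":-45.3,"ay":0,"az":0.2,"hand":-1},{"dx":-9,"dy":-1,"dz":20,"ax":-45.3,"ay":0,"az":0.2,"hand":-1},{"dx":-9,"dy":-1,"dz":20,"ax":-45.3,"ay":0,"az":0.2,"hand":-1}]'

```text
time: 12.6
ee_pos: [0.5237, 0.3353, 0.262]
ee_rot: [2.362, 0.0, -1.456]
force: [-0.1, -0.2, -3.9]
width: 0.423
```

Run:
```python
from h import *
from workcell import robot
s=show()
for n in('side','wrist','top'):
    c=robot.calibration(n);p,d=robot.get_image(n); cv2.imwrite(f'pics/{n}6.png',p[:,:,::-1]); np.savez(f'{n}6.npz',p=p,d=d,K=c["K"],T=c["cam_to_world"])
p,d,K,T=load('wrist6.npz'); W=world(d,K,T)
q=W[160:280,305:340].reshape(-1,3); q=q[np.isfinite(q[:,0])]; L=np.c_[toplate(q),q[:,2]]; mm=np.median(L,0); print(mm)
L=L[abs(L-mm).max(1)<.08]; mm=L.mean(0); u,sv,vt=np.linalg.svd(L-mm,full_matrices=False); print(mm,vt[2],sv,L[:,2].min(),L[:,2].max())
print(toplate(s['ee_pos']))
r=pose(PY-np.pi/2,-45)
for z in (.15,.1,.087): delta(s,[*plate(.066,0)[:2],z],r)
```

```text
time 12.6
q [0.3241 0.6014 1.1562 0.1751 2.1459 1.8161]
ee_pos [0.5237 0.3353 0.262 ]
ee_rot [ 2.3616e+00  4.0000e-04 -1.4556e+00]
force [-0.1009 -0.1927 -3.8577]
moment [ 0.0709 -0.687   0.0043]
width 0.423
[ 0.0446608  -0.00077325  0.24864892]
[ 0.04465053 -0.0007751   0.24702215] [0.99996483 0.00229628 0.008066  ] [1.51073882 0.39756322 0.03696462] 0.20279404966585707 0.2845788999030345
[0.02958793 0.00018489]
d [   0.3 -104.6   54. ] a [-0.31 -0.09  0.13]
d [   0.4 -139.8   89.5] a [-0.31 -0.09  0.13]
d [   0.4 -148.9   98.8] a [-0.31 -0.09  0.13]
```

View pics/side6.png

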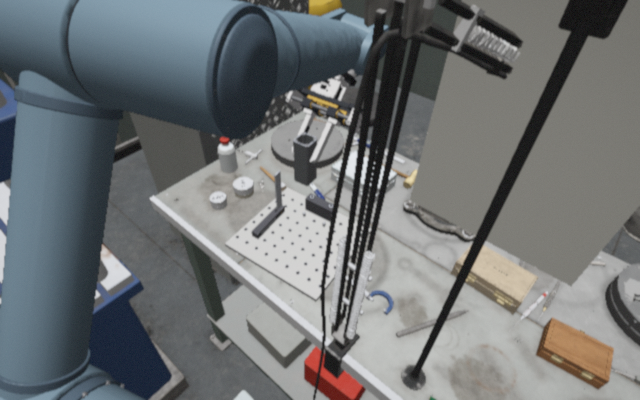

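View pics/wrist6.png

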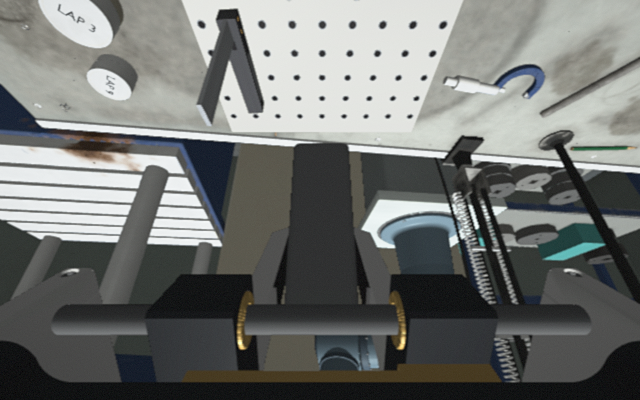

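View pics/top6.png

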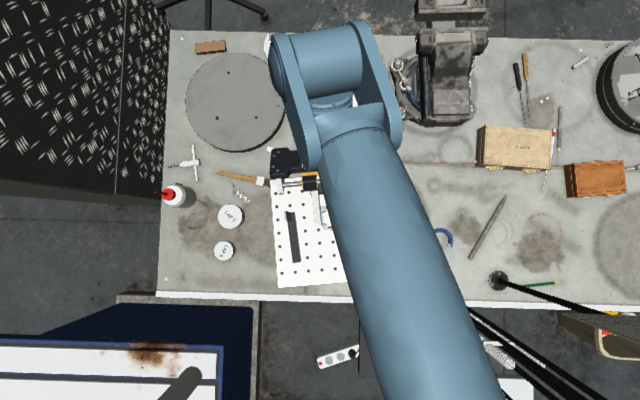

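Run:
```python
from h import *
p,d,K,T=load('top0.npz'); W=world(d,K,T)
print([W[v,u].round(3).tolist() for u,v in [(330,90),(330,110),(330,125),(360,125),(235,100)]])
from workcell import robot
s=robot.get_state(); r=pose(PY-np.pi/2,-45)
for z in (.15,.1,.087): delta(s,[*plate(.0645,0)[:2],z],r)
```

```text
[[0.818, 0.346, 0.054], [0.771, 0.344, 0.051], [0.736, 0.343, 0.051], [0.738, 0.273, 0.051], [0.791, 0.569, 0.047]]
d [   0.2 -103.9   55.1] a [-0.26 -0.09  0.09]
d [   0.2 -139.1   90.6] a [-0.26 -0.09  0.09]
d [   0.2 -148.2   99.9] a [-0.26 -0.09  0.09]
```

Request:
carry_out --moves '[{"dx":0,"dy":-30,"dz":5,"ax":-0.3,"ay":0,"az":0,"hand":-1},{"dx":0,"dy":-60,"dz":25,"ax":-0.3,"ay":0,"az":0,"hand":-1},{"dx":0,"dy":-90,"dz":45,"ax":-0.3,"ay":0,"az":0,"hand":-1},{"dx":0,"dy":-104,"dz":55,"ax":-0.3,"ay":0,"az":0,"hand":-1},{"dx":0,"dy":-115,"dz":66,"ax":-0.3,"ay":0,"az":0,"hand":-1},{"dx":0,"dy":-125,"dz":76,"ax":-0.3,"ay":0,"az":0,"hand":-1},{"dx":0,"dy":-132,"dz":83,"ax":-0.3,"ay":0,"az":0,"hand":-1},{"dx":0,"dy":-132,"dz":83,"ax":-0.3,"ay":0,"az":0,"hand":-1},{"dx":0,"dy":-132,"dz":83,"ax":-0.3,"ay":0,"az":0,"hand":-1},{"dx":0,"dy":-132,"dz":83,"ax":-0.3,"ay":0,"az":0,"hand":-1}]'

```text
time: 13.75
ee_pos: [0.5593, 0.3395, 0.1117]
ee_rot: [2.358, 0.001, -1.456]
force: [-0.3, 0.6, -2.7]
width: 0.422
```

Run:
```python
from h import *
from workcell import robot
s=show()
for n in('side','wrist'):
    c=robot.calibration(n);p,d=robot.get_image(n); cv2.imwrite(f'pics/{n}7.png',p[:,:,::-1]); np.savez(f'{n}7.npz',p=p,d=d,K=c["K"],T=c["cam_to_world"])
p,d,K,T=load('side7.npz');cv2.imwrite('pics/s7c.png',cv2.resize(p[130:270,240:400,::-1],None,fx=4,fy=4,interpolation=cv2.INTER_CUBIC))
p,d,K,T=load('wrist7.npz'); W=world(d,K,T)
q=W[160:280,305:340].reshape(-1,3); q=q[np.isfinite(q[:,0])]; L=np.c_[toplate(q),q[:,2]]; mm=np.median(L,0)
L=L[abs(L-mm).max(1)<.08]; mm=L.mean(0); u,sv,vt=np.linalg.svd(L-mm,full_matrices=False); print(mm,vt[2])
print(toplate(s['ee_pos']))
r=pose(PY-np.pi/2,-45)
for z in (.09,.087,.085): delta(s,[*plate(.0645,0)[:2],z],r)
```

```text
time 13.75
q [0.3149 0.8264 1.0999 0.1543 1.9848 1.7755]
ee_pos [0.5593 0.3395 0.1117]
ee_rot [ 2.3576e+00  6.0000e-04 -1.4559e+00]
force [-0.3316  0.5588 -2.7241]
moment [ 0.1043 -0.7463 -0.0173]
width 0.4221
[ 0.08053996 -0.0006214   0.09624361] [-0.99994501 -0.00136378 -0.01039773]
[0.06545151 0.00038168]
d [  0.4 -14.6  16. ] a [-0.08 -0.07  0.12]
d [  0.4 -16.7  18.1] a [-0.08 -0.07  0.12]
d [  0.4 -18.2  19.6] a [-0.08 -0.07  0.12]
```

View pics/s7c.png

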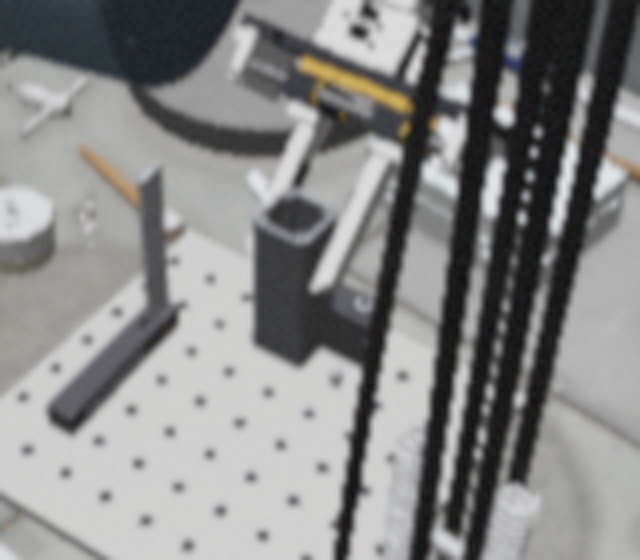

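View pics/wrist7.png

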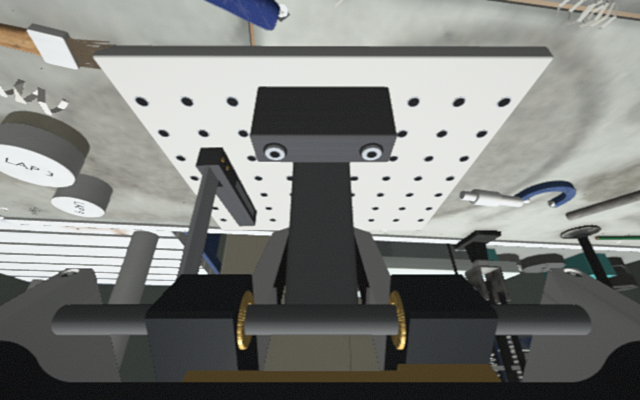

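Request:
carry_out --moves '[{"dx":0.4,"dy":-5,"dz":6,"ax":-0.3,"ay":0,"az":0.1,"hand":-1},{"dx":0.4,"dy":-9,"dz":10.5,"ax":-0.3,"ay":0,"az":0.1,"hand":-1},{"dx":0.4,"dy":-12,"dz":13.5,"ax":-0.3,"ay":0,"az":0.1,"hand":-1},{"dx":0.4,"dy":-14.6,"dz":16,"ax":-0.3,"ay":0,"az":0.1,"hand":-1},{"dx":0.4,"dy":-14.6,"dz":16,"ax":-0.3,"ay":0,"az":0.1,"hand":-1},{"dx":0.4,"dy":-14.6,"dz":16,"ax":-0.3,"ay":0,"az":0.1,"hand":-1}]'

```text
time: 14.45
ee_pos: [0.5583, 0.339, 0.0897]
ee_rot: [2.352, -0.001, -1.457]
force: [0.1, -0.1, -5.2]
width: 0.423
```

Run:
```python
from h import *
s=show()
print(toplate(s['ee_pos']))
r=pose(PY-np.pi/2,-45)
for z in (.09,.087,.085): delta(s,[*plate(.0645,0)[:2],z],r)
```

```text
time 14.45
q [0.3144 0.8534 1.1017 0.1533 1.962  1.7725]
ee_pos [0.5583 0.339  0.0897]
ee_rot [ 2.3519e+00 -8.0000e-04 -1.4573e+00]
force [ 0.1022 -0.0517 -5.19  ]
moment [ 0.1173 -0.6989  0.0177]
width 0.4226
[ 6.43894546e-02 -5.21444211e-05]
d [-0.1  0.1 -0.3] a [ 0.25 -0.07  0.01]
d [-0.1 -2.   1.8] a [ 0.25 -0.07  0.01]
d [-0.1 -3.4  3.2] a [ 0.25 -0.07  0.01]
```

Feel down in small steps.

Request:
carry_out --moves '[{"dx":0,"dy":-0.7,"dz":0.7,"ax":0,"ay":0,"az":0,"hand":-1},{"dx":0,"dy":-1.4,"dz":1.4,"ax":0,"ay":0,"az":0,"hand":-1},{"dx":0,"dy":-1.4,"dz":1.4,"ax":0,"ay":0,"az":0,"hand":-1},{"dx":0,"dy":-1.4,"dz":1.4,"ax":0,"ay":0,"az":0,"hand":-1}]'

```text
time: 14.85
ee_pos: [0.5583, 0.339, 0.0878]
ee_rot: [2.352, -0.001, -1.457]
force: [0.3, -0.1, -3.5]
width: 0.42
```

Request:
carry_out --moves '[{"dx":0,"dy":-0.7,"dz":0.7,"ax":0,"ay":0,"az":0,"hand":-1},{"dx":0,"dy":-0.7,"dz":0.7,"ax":0,"ay":0,"az":0,"hand":-1}]'

```text
time: 15.05
ee_pos: [0.5584, 0.339, 0.0869]
ee_rot: [2.352, -0.001, -1.457]
force: [0.7, -0.3, -2.5]
width: 0.425
```

Run:
```python
from h import *
s=show()
```

```text
time 15.05
q [0.3144 0.8568 1.1016 0.153  1.9584 1.7719]
ee_pos [0.5584 0.339  0.0869]
ee_rot [ 2.3522e+00 -7.0000e-04 -1.4572e+00]
force [ 0.6648 -0.3069 -2.4993]
moment [ 0.0741 -0.6404 -0.0245]
width 0.425
```

Request:
carry_out --moves '[{"dx":0,"dy":-0.6,"dz":0.6,"ax":0,"ay":0,"az":0,"hand":-1},{"dx":0,"dy":-0.6,"dz":0.6,"ax":0,"ay":0,"az":0,"hand":-1},{"dx":0,"dy":-0.6,"dz":0.6,"ax":0,"ay":0,"az":0,"hand":-1}]'

```text
time: 15.35
ee_pos: [0.5584, 0.339, 0.0869]
ee_rot: [2.352, -0.001, -1.457]
force: [-0.2, -0.2, 0.9]
width: 0.424
```

Run:
```python
from h import *
s=show()
```

```text
time 15.35
q [0.3144 0.8572 1.1012 0.1531 1.9588 1.7717]
ee_pos [0.5584 0.339  0.0869]
ee_rot [ 2.3518e+00 -6.0000e-04 -1.4571e+00]
force [-0.2382 -0.1704  0.8583]
moment [-0.0735  0.0585  0.0619]
width 0.4236
```

Request:
carry_out --moves '[{"dx":0,"dy":0,"dz":0,"ax":0,"ay":0,"az":0,"hand":-0.05},{"dx":0,"dy":0,"dz":0,"ax":0,"ay":0,"az":0,"hand":0.2},{"dx":0,"dy":0,"dz":0,"ax":0,"ay":0,"az":0,"hand":0.6},{"dx":0,"dy":0,"dz":0,"ax":0,"ay":0,"az":0,"hand":1},{"dx":0,"dy":0,"dz":0,"ax":0,"ay":0,"az":0,"hand":1},{"dx":0,"dy":0,"dz":0,"ax":0,"ay":0,"az":0,"hand":1},{"dx":0,"dy":0,"dz":0,"ax":0,"ay":0,"az":0,"hand":1},{"dx":0,"dy":0,"dz":0,"ax":0,"ay":0,"az":0,"hand":1}]'

```text
time: 16.15
ee_pos: [0.5584, 0.339, 0.0868]
ee_rot: [2.352, -0.001, -1.457]
force: [0.6, 0.7, 0.1]
width: 0.993
```

Run:
```python
from h import *
from workcell import robot
s=show()
p,d=robot.get_image('side');cv2.imwrite('pics/s8c.png',cv2.resize(p[130:270,240:400,::-1],None,fx=4,fy=4,interpolation=cv2.INTER_CUBIC))
```

```text
time 16.15
q [0.3144 0.8572 1.1012 0.1531 1.9588 1.7718]
ee_pos [0.5584 0.339  0.0868]
ee_rot [ 2.3518e+00 -6.0000e-04 -1.4571e+00]
force [0.6209 0.7056 0.0521]
moment [-0.0016 -0.198  -0.0582]
width 0.9932
```

View pics/s8c.png

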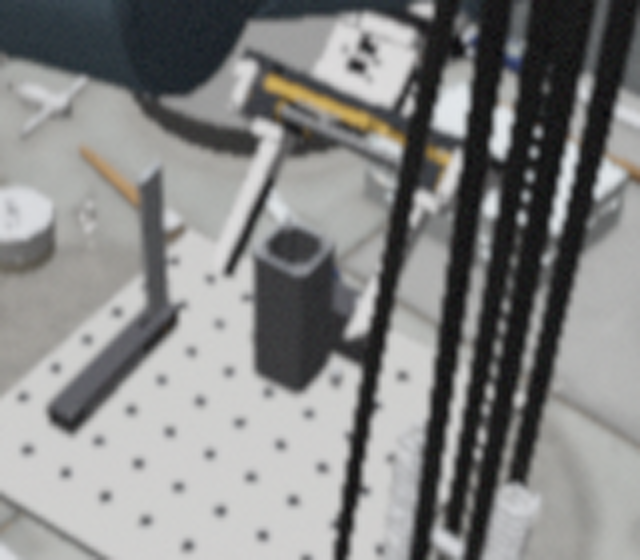

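Request:
carry_out --moves '[{"dx":0,"dy":0,"dz":-15,"ax":0,"ay":0,"az":0,"hand":1},{"dx":0,"dy":0,"dz":-40,"ax":0,"ay":0,"az":0,"hand":1},{"dx":0,"dy":0,"dz":-65,"ax":0,"ay":0,"az":0,"hand":1},{"dx":0,"dy":0,"dz":-90,"ax":0,"ay":0,"az":0,"hand":1},{"dx":0,"dy":30,"dz":-110,"ax":0,"ay":0,"az":0,"hand":1},{"dx":0,"dy":60,"dz":-140,"ax":0,"ay":0,"az":0,"hand":1},{"dx":0,"dy":90,"dz":-170,"ax":0,"ay":0,"az":0,"hand":1},{"dx":0,"dy":100,"dz":-180,"ax":8,"ay":0,"az":0,"hand":1},{"dx":0,"dy":100,"dz":-180,"ax":16,"ay":0,"az":0,"hand":1},{"dx":0,"dy":100,"dz":-180,"ax":24,"ay":0,"az":0,"hand":1},{"dx":0,"dy":100,"dz":-180,"ax":32,"ay":0,"az":0,"hand":1},{"dx":0,"dy":100,"dz":-180,"ax":40,"ay":0,"az":0,"hand":1},{"dx":0,"dy":100,"dz":-180,"ax":45.2,"ay":0,"az":0,"hand":1},{"dx":0,"dy":100,"dz":-180,"ax":45.2,"ay":0,"az":0,"hand":1}]'

```text
time: 17.6
ee_pos: [0.6136, 0.346, 0.2859]
ee_rot: [3.141, -0.0, -1.456]
force: [0.0, 1.5, 0.2]
width: 0.997
```

Run:
```python
from h import *
from workcell import robot
s=show()
for n in('top','wrist'):
    c=robot.calibration(n);p,d=robot.get_image(n); cv2.imwrite(f'pics/{n}9.png',p[:,:,::-1]); np.savez(f'{n}9.npz',p=p,d=d,K=c["K"],T=c["cam_to_world"])
delta(s,[.42,.36,.28],pose(1.733-np.pi,0))
```

```text
time 17.6
q [ 3.5300e-01  3.2960e-01  1.3396e+00 -2.0000e-04  1.4726e+00  1.8088e+00]
ee_pos [0.6136 0.346  0.2859]
ee_rot [ 3.1414e+00 -2.0000e-04 -1.4557e+00]
force [0.0049 1.479  0.1779]
moment [-0.0161  0.1675 -0.0294]
width 0.9969
d [-36.1 190.7   5.9] a [ 0.01 -0.01 -2.7 ]
```

View pics/top9.png

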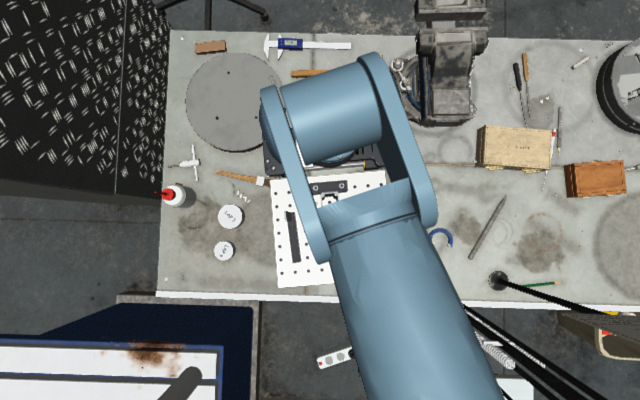

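View pics/wrist9.png

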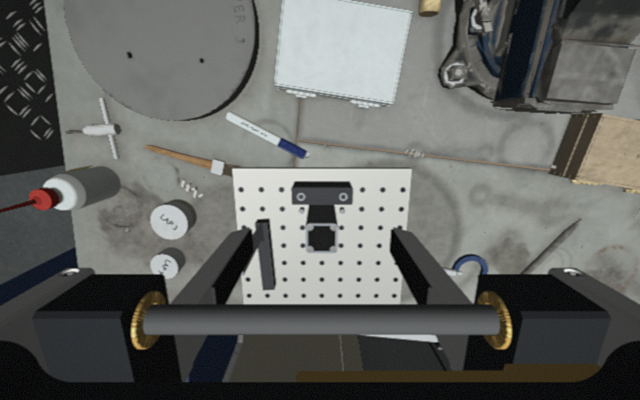

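Request:
carry_out --moves '[{"dx":-3,"dy":15,"dz":0,"ax":0,"ay":0,"az":-5,"hand":1},{"dx":-6,"dy":35,"dz":0,"ax":0,"ay":0,"az":-13,"hand":1},{"dx":-9,"dy":55,"dz":0,"ax":0,"ay":0,"az":-21,"hand":1},{"dx":-12,"dy":75,"dz":0,"ax":0,"ay":0,"az":-29,"hand":1},{"dx":-16,"dy":95,"dz":0,"ax":0,"ay":0,"az":-37,"hand":1},{"dx":-20,"dy":115,"dz":0,"ax":0,"ay":0,"az":-45,"hand":1},{"dx":-24,"dy":135,"dz":0,"ax":0,"ay":0,"az":-53,"hand":1},{"dx":-28,"dy":155,"dz":0,"ax":0,"ay":0,"az":-61,"hand":1},{"dx":-32,"dy":175,"dz":0,"ax":0,"ay":0,"az":-69,"hand":1},{"dx":-36,"dy":190,"dz":0,"ax":0,"ay":0,"az":-77,"hand":1},{"dx":-36,"dy":190,"dz":0,"ax":0,"ay":0,"az":-85,"hand":1},{"dx":-36,"dy":190,"dz":0,"ax":0,"ay":0,"az":-93,"hand":1},{"dx":-36,"dy":190,"dz":0,"ax":0,"ay":0,"az":-101,"hand":1},{"dx":-36,"dy":190,"dz":0,"ax":0,"ay":0,"az":-109,"hand":1},{"dx":-36,"dy":190,"dz":0,"ax":0,"ay":0,"az":-117,"hand":1},{"dx":-36,"dy":190,"dz":0,"ax":0,"ay":0,"az":-125,"hand":1},{"dx":-36,"dy":190,"dz":0,"ax":0,"ay":0,"az":-133,"hand":1},{"dx":-36,"dy":190,"dz":0,"ax":0,"ay":0,"az":-141,"hand":1},{"dx":-36,"dy":190,"dz":0,"ax":0,"ay":0,"az":-149,"hand":1},{"dx":-36,"dy":190,"dz":0,"ax":0,"ay":0,"az":-157,"hand":1}]'

```text
time: 19.7
ee_pos: [0.4235, 0.3599, 0.2851]
ee_rot: [-3.138, 0.003, 1.288]
force: [0.4, -0.9, -1.1]
width: 0.999
```

Run:
```python
from h import *
s=show()
# square from averaged data
S=np.array([.4711,.4212]); sy=.162
g=S+(-.003)*np.array([np.cos(sy),np.sin(sy)])
print(g); delta(s,[*g,.25],pose(sy+np.pi/2,-8))
```

```text
time 19.7
q [ 5.0000e-01 -2.0400e-02  1.7315e+00  7.0000e-04  1.4352e+00 -7.8800e-01]
ee_pos [0.4235 0.3599 0.2851]
ee_rot [-3.1378e+00  2.8000e-03  1.2880e+00]
force [ 0.3635 -0.8704 -1.1269]
moment [ 0.0636 -0.0096  0.0303]
width 0.9992
[0.46813928 0.42071612]
d [71.  26.1 34.8] a [ -8.12   1.89 -25.44]
```

Request:
carry_out --moves '[{"dx":24,"dy":9,"dz":10,"ax":-2.7,"ay":0.6,"az":-8,"hand":1},{"dx":48,"dy":18,"dz":25,"ax":-5.4,"ay":1.2,"az":-16,"hand":1},{"dx":71,"dy":26,"dz":34,"ax":-8,"ay":1.9,"az":-24,"hand":1},{"dx":71,"dy":26,"dz":34.8,"ax":-8.1,"ay":1.9,"az":-25.4,"hand":1},{"dx":71,"dy":26,"dz":34.8,"ax":-8.1,"ay":1.9,"az":-25.4,"hand":1},{"dx":71,"dy":26,"dz":34.8,"ax":-8.1,"ay":1.9,"az":-25.4,"hand":1}]'

```text
time: 20.3
ee_pos: [0.4686, 0.4203, 0.2506]
ee_rot: [3.003, -0.0, 1.73]
force: [0.1, -0.3, 0.7]
width: 0.998
```

Run:
```python
from holes import *
from workcell import robot
s=show()
for n in('side','wrist'):
    c=robot.calibration(n);p,d=robot.get_image(n); cv2.imwrite(f'pics/{n}10.png',p[:,:,::-1]); np.savez(f'{n}10.npz',p=p,d=d,K=c["K"],T=c["cam_to_world"])
```

```text
time 20.3
q [ 0.5749  0.1069  1.6675 -0.0588  1.2404 -1.1392]
ee_pos [0.4686 0.4203 0.2506]
ee_rot [ 3.0027e+00 -4.0000e-04  1.7297e+00]
force [ 0.0564 -0.3164  0.6529]
moment [ 0.0101  0.1095 -0.0272]
width 0.9982
```

View pics/wrist10.png

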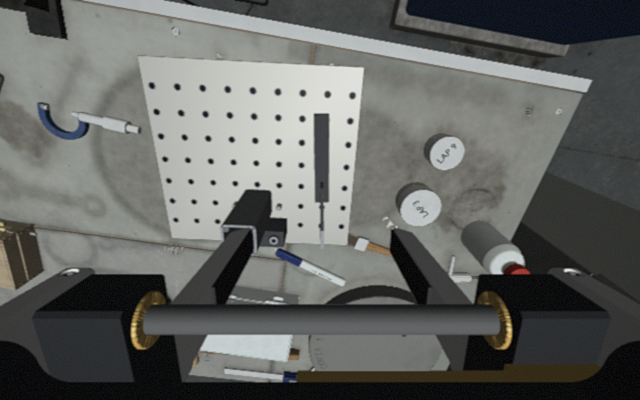

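View pics/side10.png

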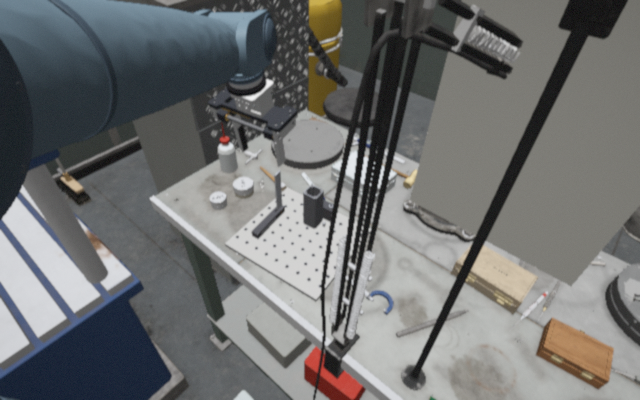

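Run:
```python
from holes import *
p,d,K,T=load('wrist10.npz'); fit(p,K,T,(135,55,365,240))
W=world(d,K,T)
for lo,hi,b in [(.022,.038,(300,100,345,215)),(.10,.135,(215,185,290,250)),(.135,.17,(310,185,345,260)),(.05,.065,(250,200,290,250))]:
    h=np.nan_to_num(W[...,2]); m=((h>lo)&(h<hi)); k=np.zeros_like(m); k[b[1]:b[3],b[0]:b[2]]=1; m=(m&k).astype(np.uint8)
    n,l,s,c=cv2.connectedComponentsWithStats(m)
    for i in range(1,n):
        if s[i,4]<20: continue
        q=W[l==i]; r=cv2.minAreaRect(q[:,:2].astype(np.float32)); print(lo,s[i],np.median(q[:,2]),r,toplate(np.array(r[0])))
p,d,K,T=load('side10.npz');cv2.imwrite('pics/s10c.png',cv2.resize(p[100:260,220:380,::-1],None,fx=3.7,fy=3.7,interpolation=cv2.INTER_CUBIC))
cv2.imwrite('pics/w10c.png',cv2.resize(load('wrist10.npz')[0][95:260,205:360,::-1],None,fx=3.6,fy=3.6,interpolation=cv2.INTER_CUBIC))
```

```text
40 inl 39 centre,yaw [0.49411014 0.33079471 0.11261198]
0.022 [ 313  114   16   88 1298] 0.03251859371638294 ((0.4705759286880493, 0.4202800691127777), (0.11855120211839676, 0.02017526887357235), 9.571396827697754) [-0.01364108  0.09058408]
0.1 [220 215  40  35 672] 0.11678337797724345 ((0.5508520603179932, 0.33750542998313904), (0.036866042762994766, 0.04018751531839371), 6.069701194763184) [ 0.05683508 -0.00067933]
0.135 [320 222   4  27  99] 0.15231914739902902 ((0.5191935896873474, 0.42879971861839294), (0.02225939743220806, 0.003106634831055999), 9.116836547851562) [0.03562569 0.09359191]
0.05 [250 200  34  47 510] 0.057388065537359007 ((0.5649453997612, 0.3618066608905792), (0.07469890266656876, 0.03731471300125122), 14.57945728302002) [0.07356745 0.02188612]
```

View pics/w10c.png

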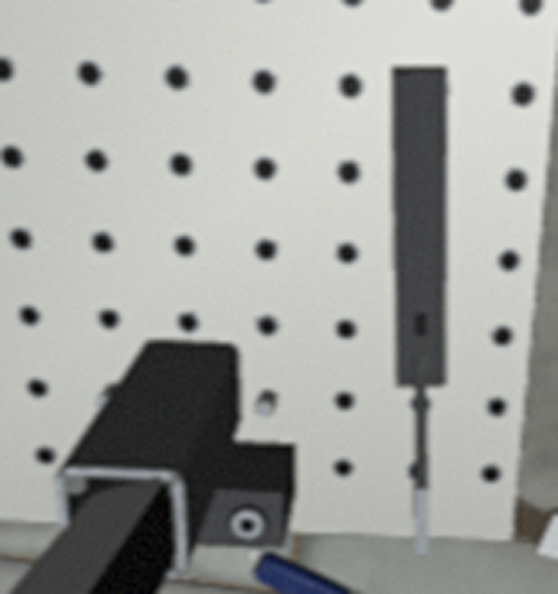

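View pics/s10c.png

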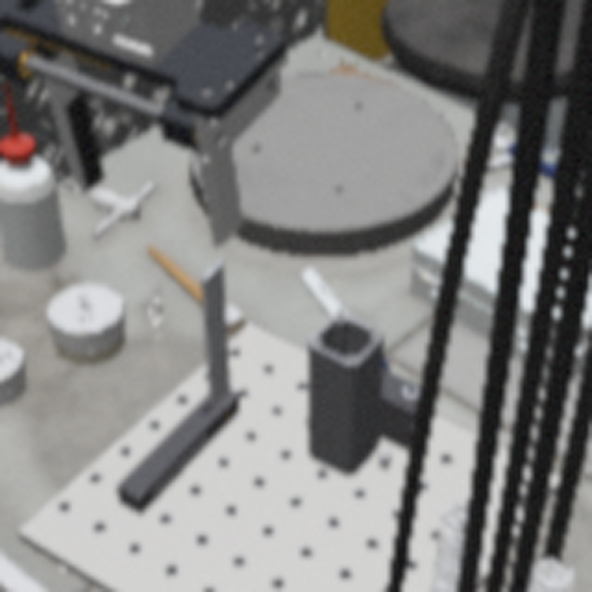

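```bash
sed -i 's/^PC=.*/PC=np.array([.4941,.3309]);PY=.1126/' h.py
python3 - <<'E'
from h import *
s=show()
S=np.array([.4706,.4203]); sy=.164; print(toplate(S))
g=S+(-.003)*np.array([np.cos(sy),np.sin(sy)])
for z in (.08,.033): delta(s,[*g,z],pose(sy+np.pi/2,-8))
E
```

```text
time 20.4
q [ 0.575   0.1059  1.6681 -0.0589  1.2398 -1.1397]
ee_pos [0.4685 0.4204 0.2509]
ee_rot [ 3.0017e+00 -7.0000e-04  1.7304e+00]
force [-0.5465  0.9096 -0.119 ]
moment [0.1062 0.0317 0.0308]
width 0.9982
[-0.013306    0.09147437]
d [ -0.5 -24.7 169.1] a [ 0.02 -0.   -0.26]
d [ -0.6 -31.3 215.6] a [ 0.02 -0.   -0.26]
```

Request:
carry_out --moves '[{"dx":-0.5,"dy":-6,"dz":40,"ax":0,"ay":0,"az":-0.3,"hand":1},{"dx":-0.5,"dy":-12,"dz":80,"ax":0,"ay":0,"az":-0.3,"hand":1},{"dx":-0.5,"dy":-18,"dz":120,"ax":0,"ay":0,"az":-0.3,"hand":1},{"dx":-0.5,"dy":-22,"dz":150,"ax":0,"ay":0,"az":-0.3,"hand":1},{"dx":-0.5,"dy":-25,"dz":170,"ax":0,"ay":0,"az":-0.3,"hand":1},{"dx":-0.5,"dy":-28,"dz":190,"ax":0,"ay":0,"az":-0.3,"hand":1},{"dx":-0.5,"dy":-30,"dz":205,"ax":0,"ay":0,"az":-0.3,"hand":1},{"dx":-0.5,"dy":-31,"dz":212,"ax":0,"ay":0,"az":-0.3,"hand":1},{"dx":-0.6,"dy":-31.3,"dz":215.6,"ax":0,"ay":0,"az":-0.3,"hand":1},{"dx":-0.6,"dy":-31.3,"dz":215.6,"ax":0,"ay":0,"az":-0.3,"hand":1},{"dx":-0.6,"dy":-31.3,"dz":215.6,"ax":0,"ay":0,"az":-0.3,"hand":1}]'

```text
time: 21.5
ee_pos: [0.4683, 0.4202, 0.0341]
ee_rot: [3.0, -0.001, 1.735]
force: [0.4, 0.5, 0.0]
width: 0.998
```

Run:
```python
from h import *
from workcell import robot
s=show()
for n in('side','wrist'):
    p,d=robot.get_image(n); cv2.imwrite(f'pics/{n}11.png',p[:,:,::-1])
    if n=='side': cv2.imwrite('pics/s11c.png',cv2.resize(p[100:260,200:380,::-1],None,fx=3.7,fy=3.7,interpolation=cv2.INTER_CUBIC))
S=np.array([.4706,.4203]); sy=.164
g=S+(-.003)*np.array([np.cos(sy),np.sin(sy)]); delta(s,[*g,.033],pose(sy+np.pi/2,-8))
```

```text
time 21.5
q [ 0.575   0.3678  1.7912 -0.0739  0.8537 -1.1154]
ee_pos [0.4683 0.4202 0.0341]
ee_rot [ 3.0001e+00 -7.0000e-04  1.7354e+00]
force [0.4124 0.484  0.0278]
moment [0.0271 0.0476 0.0018]
width 0.9985
d [-0.3 -0.8  1. ] a [ 0.11 -0.04  0.03]
```

View pics/wrist11.png

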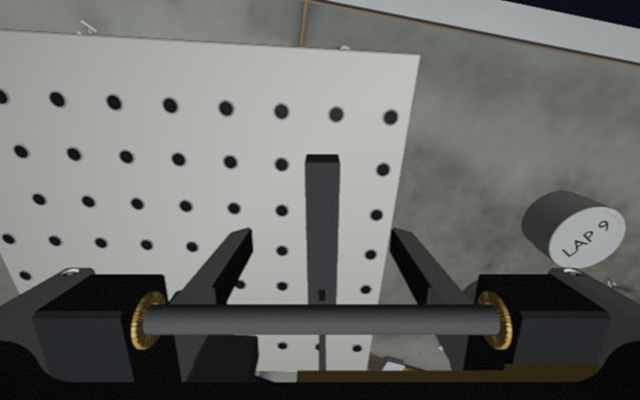

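View pics/s11c.png

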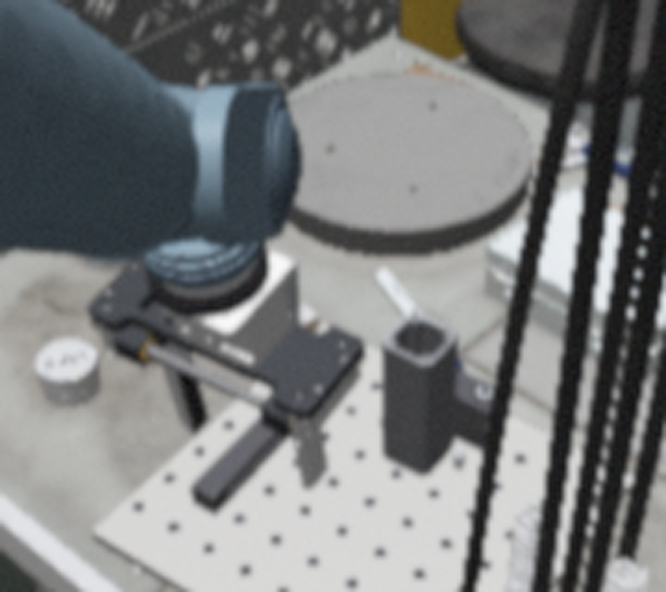

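Request:
carry_out --newtons 60 --moves '[{"dx":0,"dy":0,"dz":1,"ax":0,"ay":0,"az":0,"hand":-1},{"dx":0,"dy":0,"dz":1,"ax":0,"ay":0,"az":0,"hand":-1},{"dx":0,"dy":0,"dz":1,"ax":0,"ay":0,"az":0,"hand":-1},{"dx":0,"dy":0,"dz":1,"ax":0,"ay":0,"az":0,"hand":-1},{"dx":0,"dy":0,"dz":1,"ax":0,"ay":0,"az":0,"hand":-1},{"dx":0,"dy":0,"dz":1,"ax":0,"ay":0,"az":0,"hand":-1},{"dx":0,"dy":0,"dz":1,"ax":0,"ay":0,"az":0,"hand":-1},{"dx":0,"dy":0,"dz":1,"ax":0,"ay":0,"az":0,"hand":-1},{"dx":0,"dy":0,"dz":1,"ax":0,"ay":0,"az":0,"hand":-1},{"dx":0,"dy":0,"dz":1,"ax":0,"ay":0,"az":0,"hand":-1},{"dx":0,"dy":0,"dz":1,"ax":0,"ay":0,"az":0,"hand":-1},{"dx":0,"dy":0,"dz":1,"ax":0,"ay":0,"az":0,"hand":-1}]'

```text
time: 22.8
ee_pos: [0.4683, 0.4203, 0.0331]
ee_rot: [3.0, -0.001, 1.736]
force: [0.1, 0.6, -0.3]
width: 0.206
```

Run:
```python
from h import *
s=show()
print(toplate(s['ee_pos']))
r=R.from_euler('xyz',s['ee_rot']); delta(s,s['ee_pos']+[0,0,.02],r)
```

```text
time 22.8
q [ 0.575   0.3697  1.7911 -0.0738  0.8519 -1.1154]
ee_pos [0.4683 0.4203 0.0331]
ee_rot [ 3.0001e+00 -9.0000e-04  1.7355e+00]
force [ 0.0992  0.6204 -0.3468]
moment [0.1079 0.1072 0.0064]
width 0.206
[-0.01555191  0.09173807]
d [  0.    2.8 -19.8] a [0. 0. 0.]
```

Request:
carry_out --moves '[{"dx":0,"dy":0.5,"dz":-4,"ax":0,"ay":0,"az":0,"hand":-1},{"dx":0,"dy":1.5,"dz":-12,"ax":0,"ay":0,"az":0,"hand":-1},{"dx":0,"dy":2.8,"dz":-19.8,"ax":0,"ay":0,"az":0,"hand":-1},{"dx":0,"dy":2.8,"dz":-19.8,"ax":0,"ay":0,"az":0,"hand":-1},{"dx":0,"dy":2.8,"dz":-19.8,"ax":0,"ay":0,"az":0,"hand":-1}]'

```text
time: 23.3
ee_pos: [0.4685, 0.4204, 0.0536]
ee_rot: [2.999, -0.001, 1.736]
force: [-0.5, -0.1, -2.1]
width: 0.206
```

Run:
```python
from h import *
from workcell import robot
s=show()
for n in('side','wrist'):
    p,d=robot.get_image(n); cv2.imwrite(f'pics/{n}12.png',p[:,:,::-1])
    if n=='side': cv2.imwrite('pics/s12c.png',cv2.resize(p[100:260,200:380,::-1],None,fx=3.7,fy=3.7,interpolation=cv2.INTER_CUBIC))
r=pose(PY+np.pi/2,np.rad2deg(s['ee_rot'][0])-180)
delta(s,[*plate(-.045,.06)[:2],.055],r)
delta(s,[*plate(-.042,0)[:2],.055],r)
```

```text
time 23.3
q [ 0.575   0.3369  1.7884 -0.0717  0.8866 -1.1187]
ee_pos [0.4685 0.4204 0.0536]
ee_rot [ 2.9994e+00 -1.1000e-03  1.7355e+00]
force [-0.5114 -0.0539 -2.0633]
moment [-0.0383  0.1858 -0.054 ]
width 0.2063
d [-30.2 -30.7  -5.9] a [-0.   -0.49  2.95]
d [-90.3 -30.8  -6. ] a [-0.   -0.49  2.95]
```

View pics/wrist12.png

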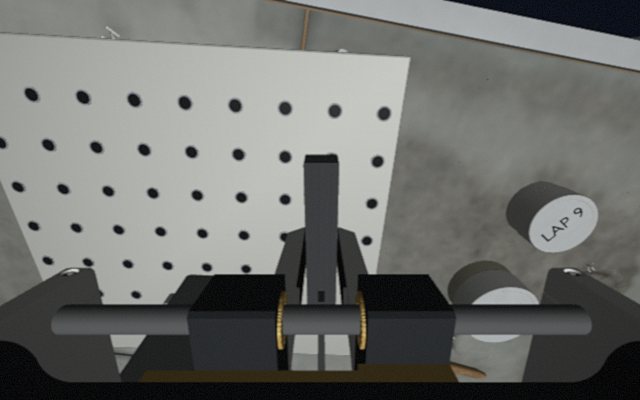

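View pics/s12c.png

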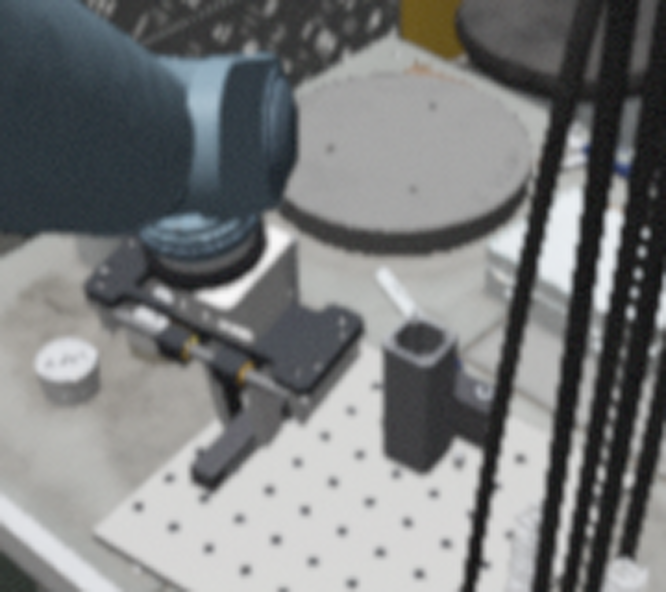

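Request:
carry_out --moves '[{"dx":0,"dy":-15,"dz":-3,"ax":0,"ay":0,"az":0,"hand":-1},{"dx":-5,"dy":-31,"dz":-6,"ax":0,"ay":-0.2,"az":1,"hand":-1},{"dx":-15,"dy":-31,"dz":-6,"ax":0,"ay":-0.5,"az":2,"hand":-1},{"dx":-28,"dy":-31,"dz":-6,"ax":0,"ay":-0.5,"az":3,"hand":-1},{"dx":-42,"dy":-31,"dz":-6,"ax":0,"ay":-0.5,"az":3,"hand":-1},{"dx":-56,"dy":-31,"dz":-6,"ax":0,"ay":-0.5,"az":3,"hand":-1},{"dx":-70,"dy":-31,"dz":-6,"ax":0,"ay":-0.5,"az":3,"hand":-1},{"dx":-82,"dy":-31,"dz":-6,"ax":0,"ay":-0.5,"az":3,"hand":-1},{"dx":-90,"dy":-31,"dz":-6,"ax":0,"ay":-0.5,"az":3,"hand":-1},{"dx":-90,"dy":-31,"dz":-6,"ax":0,"ay":-0.5,"az":3,"hand":-1},{"dx":-90,"dy":-31,"dz":-6,"ax":0,"ay":-0.5,"az":3,"hand":-1}]'

```text
time: 24.5
ee_pos: [0.4519, 0.3261, 0.0545]
ee_rot: [3.0, 0.0, 1.682]
force: [0.4, -0.1, -3.3]
width: 0.207
```

Run:
```python
from holes import *
from workcell import robot
s=show(); print(toplate(s['ee_pos']))
for n in('side','wrist'):
    c=robot.calibration(n); p,d=robot.get_image(n); cv2.imwrite(f'pics/{n}13.png',p[:,:,::-1]); np.savez(f'{n}13.npz',p=p,d=d,K=c["K"],T=c["cam_to_world"])
    if n=='side': cv2.imwrite('pics/s13c.png',cv2.resize(p[100:260,200:380,::-1],None,fx=3.7,fy=3.7,interpolation=cv2.INTER_CUBIC))
p,d,K,T=load('wrist13.npz'); fit(p,K,T,(0,20,640,260))
W=world(d,K,T);h=np.nan_to_num(W[...,2]); m=((h>.045)&(h<.06)).astype(np.uint8);m[290:]=0;m[:150]=0;m[:,:300]=0;m[:,345:]=0
q=W[m>0]; r=cv2.minAreaRect(q[:,:2].astype(np.float32)); print(r,toplate(np.array(r[0])),np.median(q[:,2]))
```

```text
time 24.5
q [ 0.444   0.185   1.9753 -0.0618  0.8487 -1.2004]
ee_pos [0.4519 0.3261 0.0545]
ee_rot [3.0003e+00 4.0000e-04 1.6821e+00]
force [ 0.3566 -0.0937 -3.293 ]
moment [ 0.0753  0.147  -0.0048]
width 0.207
[-4.24744548e-02  2.18735298e-05]
167 inl 0 centre,yaw [0.50240559 0.32597652 0.03679205]
((0.43897002935409546, 0.3249361217021942), (0.08985395729541779, 0.02821667492389679), 11.377734184265137) [-0.05545096  0.00026841] 0.05395854544409426
```

View pics/wrist13.png

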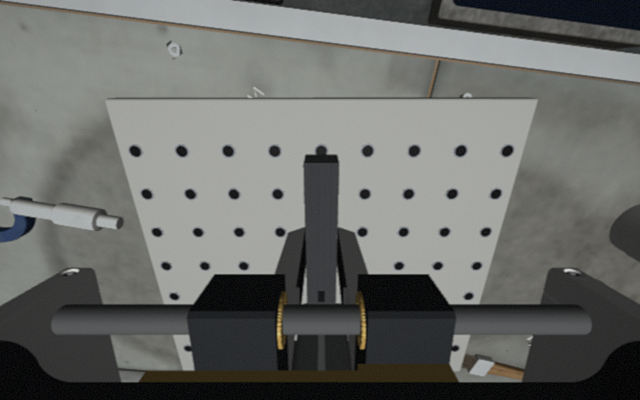

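View pics/s13c.png

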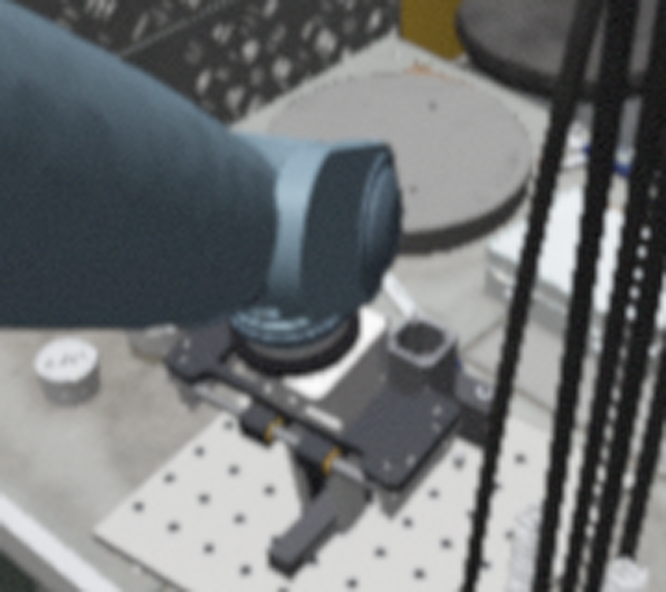

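Run:
```python
from h import *
s=show()
r=pose(PY+np.pi/2,np.rad2deg(3.0001)-180)
for z in (.036,.033,.032):delta(s,[*plate(-.036,0)[:2],z],r)
```

```text
time 24.6
q [ 0.4448  0.1853  1.975  -0.0619  0.8488 -1.2003]
ee_pos [0.4518 0.3265 0.0545]
ee_rot [3.0003e+00 4.0000e-04 1.6829e+00]
force [-0.0481  0.2223 -3.3596]
moment [ 0.003   0.2089 -0.0137]
width 0.2074
d [-0.4  3.9 19.2] a [-0.01  0.03 -0.03]
d [-0.4  3.5 22.2] a [-0.01  0.03 -0.03]
d [-0.4  3.3 23.2] a [-0.01  0.03 -0.03]
```

Request:
carry_out --moves '[{"dx":-0.4,"dy":4,"dz":6,"ax":0,"ay":0,"az":0,"hand":-1},{"dx":-0.4,"dy":4,"dz":12,"ax":0,"ay":0,"az":0,"hand":-1},{"dx":-0.4,"dy":4,"dz":17,"ax":0,"ay":0,"az":0,"hand":-1},{"dx":-0.4,"dy":3.9,"dz":19.2,"ax":0,"ay":0,"az":0,"hand":-1},{"dx":-0.4,"dy":3.7,"dz":21,"ax":0,"ay":0,"az":0,"hand":-1},{"dx":-0.4,"dy":3.5,"dz":22.2,"ax":0,"ay":0,"az":0,"hand":-1},{"dx":-0.4,"dy":3.5,"dz":22.2,"ax":0,"ay":0,"az":0,"hand":-1},{"dx":-0.4,"dy":3.5,"dz":22.2,"ax":0,"ay":0,"az":0,"hand":-1}]'

```text
time: 25.4
ee_pos: [0.4585, 0.3269, 0.0331]
ee_rot: [3.0, 0.0, 1.683]
force: [-0.2, 0.3, -3.2]
width: 0.208
```

Run:
```python
from h import *
s=show();print(toplate(s['ee_pos']))
r=pose(PY+np.pi/2,np.rad2deg(3.0001)-180)
for x in (-.03,-.025,-.02,-.0177):delta(s,[*plate(x,0)[:2],.0323],r)
```

```text
time 25.4
q [ 0.4399  0.2355  1.9644 -0.0632  0.8085 -1.2024]
ee_pos [0.4585 0.3269 0.0331]
ee_rot [2.9998e+00 2.0000e-04 1.6828e+00]
force [-0.2267  0.2839 -3.1545]
moment [-0.0472  0.2315 -0.0016]
width 0.2079
[-3.58194959e-02  7.46424287e-05]
d [-0.1  5.6  1.6] a [ 0.02  0.02 -0.03]
d [-0.1 10.6  2.3] a [ 0.02  0.02 -0.03]
d [-0.1 15.5  3. ] a [ 0.02  0.02 -0.03]
d [-0.1 17.8  3.4] a [ 0.02  0.02 -0.03]
```

Still hanging just at plate level; press down a bit.

Request:
carry_out --moves '[{"dx":0,"dy":0,"dz":0.5,"ax":0,"ay":0,"az":0,"hand":-1},{"dx":0,"dy":-0.1,"dz":0.8,"ax":0,"ay":0,"az":0,"hand":-1},{"dx":0,"dy":-0.1,"dz":0.8,"ax":0,"ay":0,"az":0,"hand":-1}]'

```text
time: 25.7
ee_pos: [0.4586, 0.327, 0.0331]
ee_rot: [3.0, 0.0, 1.683]
force: [-4.6, -1.6, 5.7]
width: 0.206
```

Run:
```python
from h import *
s=show()
```

```text
time 25.7
q [ 0.44    0.2359  1.964  -0.0635  0.8087 -1.2022]
ee_pos [0.4586 0.327  0.0331]
ee_rot [2.9999e+00 5.0000e-04 1.6830e+00]
force [-4.5982 -1.5544  5.6854]
moment [-0.341   0.7117 -0.0192]
width 0.2064
```

Request:
carry_out --moves '[{"dx":0,"dy":1.9,"dz":0.9,"ax":0,"ay":0,"az":0,"hand":-1},{"dx":0,"dy":3.9,"dz":1.2,"ax":0,"ay":0,"az":0,"hand":-1},{"dx":0,"dy":5.9,"dz":1.5,"ax":0,"ay":0,"az":0,"hand":-1},{"dx":0,"dy":7.9,"dz":1.8,"ax":0,"ay":0,"az":0,"hand":-1},{"dx":0,"dy":9.8,"dz":2.1,"ax":0,"ay":0,"az":0,"hand":-1},{"dx":0,"dy":10.8,"dz":2.2,"ax":0,"ay":0,"az":0,"hand":-1},{"dx":0,"dy":10.8,"dz":2.2,"ax":0,"ay":0,"az":0,"hand":-1}]'

```text
time: 26.4
ee_pos: [0.4699, 0.3286, 0.033]
ee_rot: [2.999, -0.0, 1.683]
force: [-4.2, -1.0, 6.4]
width: 0.206
```

Run:
```python
from h import *
s=show();print(toplate(s['ee_pos']))
```

```text
time 26.4
q [ 0.4334  0.2561  1.9391 -0.0617  0.8124 -1.2101]
ee_pos [0.4699 0.3286 0.033 ]
ee_rot [ 2.9994 -0.      1.6829]
force [-4.2138 -0.9627  6.4486]
moment [0.0418 0.7368 0.0588]
width 0.2058
[-0.02426494  0.00042841]
```

Request:
carry_out --moves '[{"dx":-0.3,"dy":0.9,"dz":0.8,"ax":0,"ay":0,"az":0,"hand":-1},{"dx":-0.4,"dy":1.9,"dz":0.9,"ax":0,"ay":0,"az":0,"hand":-1},{"dx":-0.4,"dy":2.9,"dz":1.1,"ax":0,"ay":0,"az":0,"hand":-1},{"dx":-0.4,"dy":3.9,"dz":1.2,"ax":0,"ay":0,"az":0,"hand":-1},{"dx":-0.4,"dy":3.9,"dz":1.2,"ax":0,"ay":0,"az":0,"hand":-1}]'

```text
time: 26.9
ee_pos: [0.4727, 0.3289, 0.033]
ee_rot: [3.003, 0.0, 1.683]
force: [-12.7, -1.9, 14.4]
width: 0.203
```

Run:
```python
from h import *
from workcell import robot
s=show();print(toplate(s['ee_pos']))
p,d=robot.get_image('side'); cv2.imwrite('pics/s14c.png',cv2.resize(p[100:260,200:380,::-1],None,fx=3.7,fy=3.7,interpolation=cv2.INTER_CUBIC))
```

```text
time 26.9
q [ 0.4314  0.2624  1.9308 -0.0595  0.8178 -1.2136]
ee_pos [0.4727 0.3289 0.033 ]
ee_rot [3.0031e+00 1.0000e-04 1.6828e+00]
force [-12.693   -1.9271  14.4099]
moment [-0.1266  1.9418  0.0132]
width 0.2035
[-0.02152451  0.0004641 ]
```

View pics/s14c.png

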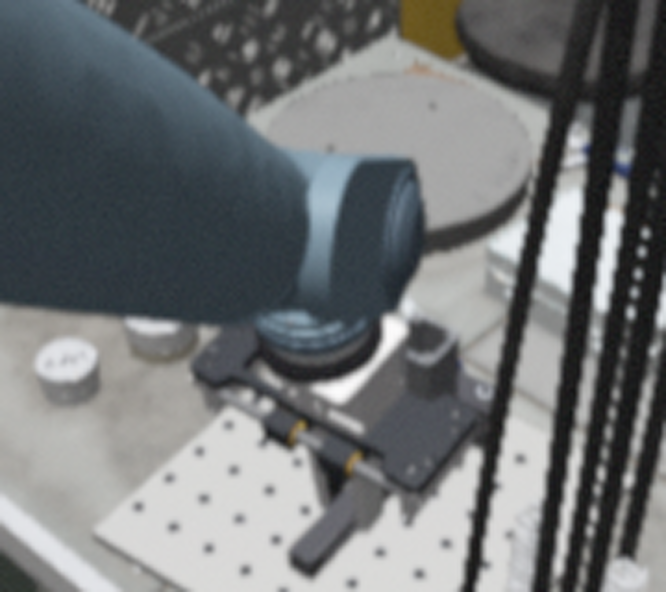

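Request:
carry_out --moves '[{"dx":-0.4,"dy":1,"dz":0.5,"ax":0,"ay":0,"az":0,"hand":-1},{"dx":-0.4,"dy":2,"dz":0.6,"ax":0,"ay":0,"az":0,"hand":-1},{"dx":-0.4,"dy":2.5,"dz":0.7,"ax":0,"ay":0,"az":0,"hand":-1},{"dx":-0.4,"dy":2.5,"dz":0.7,"ax":0,"ay":0,"az":0,"hand":-1},{"dx":-0.4,"dy":2.5,"dz":0.7,"ax":0,"ay":0,"az":0,"hand":-1}]'

```text
time: 27.45
ee_pos: [0.4739, 0.329, 0.033]
ee_rot: [3.007, 0.0, 1.683]
force: [-11.0, -2.2, 11.4]
width: 0.205
```

Run:
```python
from h import *
from workcell import robot
s=show();print(toplate(s['ee_pos']))
```

```text
time 27.45
q [ 0.4301  0.2659  1.9261 -0.0578  0.8221 -1.2161]
ee_pos [0.4739 0.329  0.033 ]
ee_rot [3.0065e+00 2.0000e-04 1.6828e+00]
force [-11.0095  -2.1727  11.3604]
moment [-0.1201  1.65   -0.0513]
width 0.2045
[-0.02025839  0.00039426]
```

Request:
carry_out --moves '[{"dx":-0.4,"dy":1.2,"dz":0.4,"ax":-0.2,"ay":0,"az":0,"hand":-1},{"dx":-0.4,"dy":2.2,"dz":0.6,"ax":-0.4,"ay":0,"az":0,"hand":-1},{"dx":-0.4,"dy":3,"dz":0.7,"ax":-0.4,"ay":0,"az":0,"hand":-1},{"dx":-0.4,"dy":3,"dz":0.7,"ax":-0.4,"ay":0,"az":0,"hand":-1},{"dx":-0.4,"dy":3,"dz":0.7,"ax":-0.4,"ay":0,"az":0,"hand":-1}]'

```text
time: 27.95
ee_pos: [0.4751, 0.3291, 0.033]
ee_rot: [3.005, 0.001, 1.683]
force: [-12.7, -1.0, 13.7]
width: 0.207
```

Run:
```python
from h import *
from workcell import robot
s=show();print(toplate(s['ee_pos']))
for n in('side','top','wrist'):
    c=robot.calibration(n); p,d=robot.get_image(n); cv2.imwrite(f'pics/{n}15.png',p[:,:,::-1]); np.savez(f'{n}15.npz',p=p,d=d,K=c["K"],T=c["cam_to_world"])
    if n=='side': cv2.imwrite('pics/s15c.png',cv2.resize(p[100:260,200:380,::-1],None,fx=3.7,fy=3.7,interpolation=cv2.INTER_CUBIC))
    if n=='top': cv2.imwrite('pics/t15c.png',cv2.resize(p[165:300,260:410,::-1],None,fx=4.4,fy=4.4,interpolation=cv2.INTER_CUBIC))
```

```text
time 27.95
q [ 0.4298  0.2673  1.9246 -0.0591  0.8207 -1.2155]
ee_pos [0.4751 0.3291 0.033 ]
ee_rot [3.0047e+00 6.0000e-04 1.6827e+00]
force [-12.6633  -1.0494  13.6741]
moment [-0.132   2.119  -0.0055]
width 0.2068
[-0.01910561  0.00034764]
```

View pics/s15c.png

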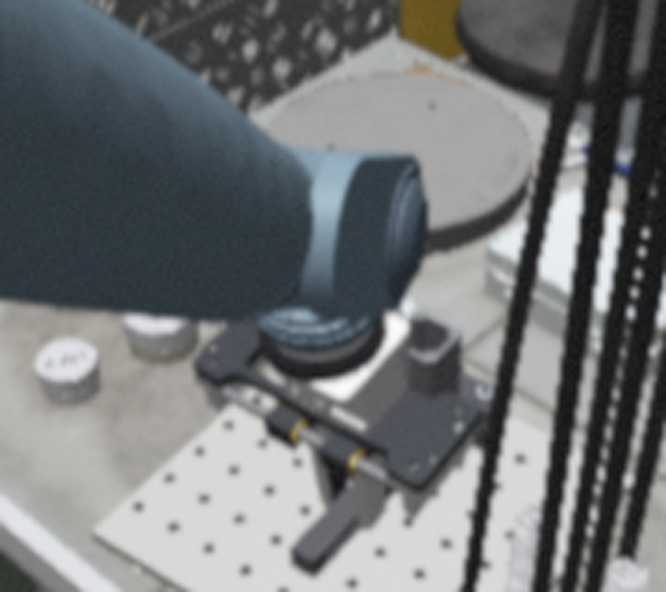

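View pics/t15c.png

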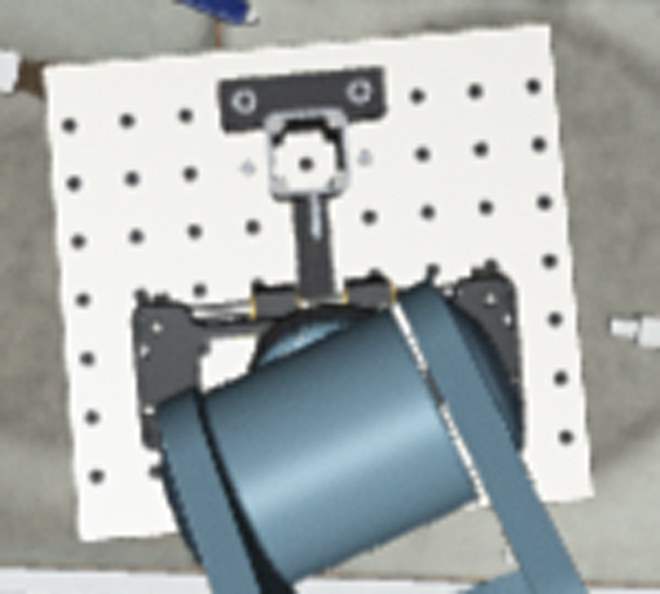

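View pics/wrist15.png

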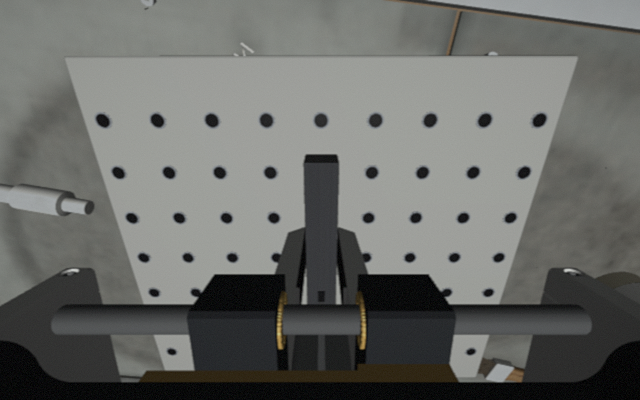

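```bash
cat > meas.py <<'E'
from h import *
import sys
p,d,K,T=load(sys.argv[1]); 
# use the top camera's own plate frame
import h
h.PC=np.array([.4946,.3326]); h.PY=.1123
g=cv2.cvtColor(p,cv2.COLOR_RGB2GRAY)
W=world(d,K,T); hh=np.nan_to_num(W[...,2])
for nm,lo,hi in [('upr',.112,.132),('blade',.142,.165),('stop',.05,.066)]:
    k=np.zeros(hh.shape,np.uint8); k[175:245,295:355]=1
    if nm=='stop': k[:]=0; k[175:205,300:360]=1
    m=((hh>lo)&(hh<hi)).astype(np.uint8)*k
    n,l,s,c=cv2.connectedComponentsWithStats(m)
    for i in range(1,n):
        if s[i,4]<8: continue
        q=W[l==i]; L=h.toplate(q); r=cv2.minAreaRect(L.astype(np.float32)); print(nm,s[i],np.median(q[:,2]).round(4),'x',L[:,0].min().round(4),L[:,0].max().round(4),'y',L[:,1].min().round(4),L[:,1].max().round(4),r)
E
python3 meas.py top15.npz
```

```text
upr [320 190  20  20 144] 0.1229 x 0.0433 0.0835 y -0.0194 0.0202 ((0.0634501650929451, 0.0003236010670661926), (0.040074702352285385, 0.03946971520781517), 0.9545027017593384)
upr [338 228   9   1   9] 0.1263 x 0.0005 0.0017 y -0.0285 -0.0122 ((0.0010482559446245432, -0.020319193601608276), (0.01638133078813553, 6.27230474492535e-05), 85.74456024169922)
blade [330 209   3  11  23] 0.1528 x 0.0214 0.0421 y -0.0021 0.0018 ((0.03173871338367462, 0.0003120203036814928), (0.003933699801564217, 0.02044135145843029), 86.72212219238281)
blade [295 233  29  12 186] 0.1586 x -0.0245 -0.0007 y 0.0206 0.078 ((-0.014426559209823608, 0.04959048330783844), (0.05744839459657669, 0.021852975711226463), 84.174072265625)
stop [309 180  39  15 387] 0.0579 x 0.0833 0.1093 y -0.0441 0.0436 ((0.09632265567779541, -0.0002439655363559723), (0.025975089520215988, 0.08765898644924164), 0.02756202593445778)
```

Request:
carry_out --moves '[{"dx":-0.4,"dy":1.5,"dz":0.5,"ax":-0.3,"ay":0,"az":0,"hand":-1},{"dx":-0.4,"dy":2.5,"dz":0.7,"ax":-0.3,"ay":0,"az":0,"hand":-1},{"dx":-0.4,"dy":3.5,"dz":0.8,"ax":-0.3,"ay":0,"az":0,"hand":-1},{"dx":-0.4,"dy":3.5,"dz":0.8,"ax":-0.3,"ay":0,"az":0,"hand":-1},{"dx":-0.4,"dy":3.5,"dz":0.8,"ax":-0.3,"ay":0,"az":0,"hand":-1}]'

```text
time: 28.6
ee_pos: [0.4752, 0.3291, 0.033]
ee_rot: [3.008, 0.002, 1.683]
force: [-20.7, -2.5, 21.5]
width: 0.205
```

Run:
```python
from h import *
from workcell import robot
s=show();print(toplate(s['ee_pos']))
```

```text
time 28.6
q [ 0.4297  0.2691  1.9219 -0.0586  0.8253 -1.216 ]
ee_pos [0.4752 0.3291 0.033 ]
ee_rot [3.0084e+00 1.6000e-03 1.6826e+00]
force [-20.6571  -2.5255  21.4525]
moment [-0.3015  3.1844  0.0406]
width 0.2045
[-0.01902397  0.00036663]
```

```bash
python3 - <<'E'
from h import *
from workcell import robot
for n in('side','top','wrist'):
    c=robot.calibration(n); p,d=robot.get_image(n); cv2.imwrite(f'pics/{n}16.png',p[:,:,::-1]); np.savez(f'{n}16.npz',p=p,d=d,K=c["K"],T=c["cam_to_world"])
p,d,K,T=load('wrist16.npz'); W=world(d,K,T)
q=W[166:225,311:332].reshape(-1,3); L=toplate(q); L=np.c_[L,q[:,2]]; A=np.c_[L[:,:2],np.ones(len(L))]
print('stock top x range',L[:,0].min(),L[:,0].max(),'fit',np.linalg.lstsq(A,L[:,2],rcond=None)[0],L[:,2].mean())
q=W[200:225,311:332].reshape(-1,3);q2=W[166:180,311:332].reshape(-1,3);print(q[:,2].mean(),q2[:,2].mean(), q[:,0].mean(),q2[:,0].mean())
for b in [(80,110),(130,160)]:
  q=W[b[0]:b[1],390:420].reshape(-1,3); print('plate z',np.nanmedian(q[:,2]),np.nanmedian(toplate(q)[:,0]))
# plate slope
q=np.vstack([W[70:300:2,100:290:2].reshape(-1,3)]); q=q[np.isfinite(q).all(1)&(abs(q[:,2]-.012)<.008)]; L=toplate(q); k=(abs(L[:,0])<.12)&(abs(L[:,1])<.13); print('plate fit',np.linalg.lstsq(np.c_[L[k],np.ones(k.sum())],q[k,2],rcond=None)[0])
show()
E
python3 meas.py top16.npz
```

```text
** On entry to DLASCL parameter number  4 had an illegal value
 ** On entry to DLASCL parameter number  4 had an illegal value
upr [320 190  20  20 142] 0.1231 x 0.0433 0.0832 y -0.0196 0.0202 ((0.06330804526805878, 0.0002585034817457199), (0.03980674222111702, 0.039585649967193604), 0.9134049415588379)
blade [330 209   3  11  23] 0.1527 x 0.0214 0.042 y -0.0021 0.0018 ((0.03173362836241722, 0.00039280648343265057), (0.003985258750617504, 0.020396525040268898), 86.14464569091797)
blade [295 233  29  12 187] 0.1585 x -0.0239 -0.0007 y 0.0206 0.0778 ((-0.013644236139953136, 0.04922632873058319), (0.057096146047115326, 0.021969538182020187), 85.79200744628906)
stop [309 180  39  15 386] 0.058 x 0.0832 0.1095 y -0.0442 0.0436 ((0.09639915078878403, -0.0002694949507713318), (0.08784032613039017, 0.026299644261598587), 89.89859008789062)Traceback (most recent call last):
  File "<stdin>", line 7, in <module>
    x, resids, rank, s = _umath_linalg.lstsq(a, b, rcond,
                         ~~~~~~~~~~~~~~~~~~~^^^^^^^^^^^^^
                                             signature=signature)
                                             ^^^^^^^^^^^^^^^^^^^^
    raise LinAlgError("SVD did not converge in Linear Least Squares")
numpy.linalg.LinAlgError: SVD did not converge in Linear Least Squares
```

Run:
```python
from h import *
p,d,K,T=load('wrist16.npz'); W=world(d,K,T)
def fit(sl,zr,xr=.12):
    q=W[sl].reshape(-1,3); q=q[np.isfinite(q).all(1)]; q=q[(q[:,2]>zr[0])&(q[:,2]<zr[1])]; L=toplate(q); k=(abs(L[:,0])<xr)&(abs(L[:,1])<.13); L=L[k];q=q[k]
    print(len(q),'x',L[:,0].min().round(3),L[:,0].max().round(3),'y mean',L[:,1].mean().round(4),'z mean',q[:,2].mean().round(4),'slope x,y',np.linalg.lstsq(np.c_[L,np.ones(len(L))],q[:,2],rcond=None)[0].round(4))
fit((slice(160,240),slice(309,334)),(.022,.042))
fit((slice(70,260),slice(110,280)),(.005,.02))
fit((slice(70,260),slice(370,540)),(.005,.02))
# edges of stock rear: width center
row=W[185]; m=(row[:,2]>.024)&(row[:,2]<.04); m[:295]=0;m[345:]=0; print('stock mid y',toplate(row[m])[:,1].min(),toplate(row[m])[:,1].max())
cv2.imwrite('pics/s16c.png',cv2.resize(load('side16.npz')[0][150:260,240:380,::-1],None,fx=5,fy=5,interpolation=cv2.INTER_CUBIC))
```

```text
1988 x -0.077 -0.027 y mean 0.0 z mean 0.0325 slope x,y [0.0096 0.0094 0.033 ]
29433 x -0.12 0.003 y mean -0.0766 z mean 0.0125 slope x,y [0.0005 0.001  0.0126]
28631 x -0.12 0.002 y mean 0.0795 z mean 0.0126 slope x,y [0.0002 0.0006 0.0126]
stock mid y -0.010290982850371349 0.009193107791164369
```

View pics/s16c.png

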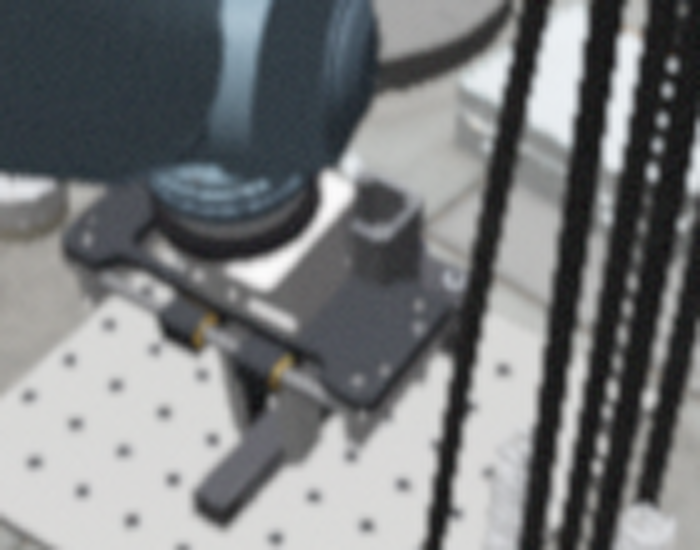

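Run:
```python
from h import *
def fit(n,sl,zr,xl=(-.2,.2)):
    p,d,K,T=load(n); W=world(d,K,T)
    q=W[sl].reshape(-1,3); q=q[np.isfinite(q).all(1)]; q=q[(q[:,2]>zr[0])&(q[:,2]<zr[1])]; L=toplate(q); k=(L[:,0]>xl[0])&(L[:,0]<xl[1]); L=L[k];q=q[k]
    print(n,len(q),'x',L[:,0].min().round(3),L[:,0].max().round(3),'y mean',L[:,1].mean().round(4),'z mean',q[:,2].mean().round(4),'slope x,y',np.linalg.lstsq(np.c_[L,np.ones(len(L))],q[:,2],rcond=None)[0].round(4))
fit('wrist10.npz',(slice(116,195),slice(316,327)),(.025,.04))
fit('wrist10.npz',(slice(116,160),slice(316,327)),(.025,.04))
fit('wrist13.npz',(slice(165,235),slice(309,334)),(.045,.065))
fit('wrist15.npz',(slice(165,235),slice(309,334)),(.025,.04))
fit('wrist16.npz',(slice(165,235),slice(309,334)),(.025,.04))
```

```text
wrist10.npz 850 x -0.071 0.035 y mean 0.0914 z mean 0.0325 slope x,y [ 0.0031 -0.013   0.0338]
wrist10.npz 483 x -0.071 -0.015 y mean 0.0904 z mean 0.0325 slope x,y [-0.0022 -0.0127  0.0335]
wrist13.npz 1739 x -0.099 -0.054 y mean -0.0 z mean 0.054 slope x,y [0.0001 0.0025 0.054 ]
wrist15.npz 1739 x -0.075 -0.031 y mean 0.0 z mean 0.0325 slope x,y [0.0001 0.0057 0.0325]
wrist16.npz 1738 x -0.075 -0.03 y mean 0.0 z mean 0.0326 slope x,y [0.0005 0.0083 0.0326]
```

Run:
```python
from h import *
import h
p,d,K,T=load('top16.npz')
cv2.imwrite('pics/t16c.png',cv2.resize(p[172:228,295:365,::-1],None,fx=10,fy=10,interpolation=cv2.INTER_CUBIC))
h.PC=np.array([.4946,.3326]); h.PY=.1123
g=cv2.GaussianBlur(cv2.cvtColor(p,cv2.COLOR_RGB2GRAY),(0,0),.6).astype(float)
# predicted top outline for centre x=64,y=0 
for X in [(44,-20),(44,20),(84,20),(84,-20)]:
    q=plate(X[0]/1e3,X[1]/1e3,.11); print(X,proj(q,K,T).round(2))
show()
```

```text
(44, -20) [339.95 207.68]
(44, 20) [321.1  209.26]
(84, 20) [319.54 190.47]
(84, -20) [338.34 188.9 ]
time 28.75
q [ 0.4297  0.2691  1.9219 -0.0586  0.8252 -1.216 ]
ee_pos [0.4752 0.3291 0.033 ]
ee_rot [3.0083e+00 1.6000e-03 1.6827e+00]
force [-20.9651  -1.9198  20.8953]
moment [-0.3187  3.1816 -0.017 ]
width 0.2114
```

View pics/t16c.png

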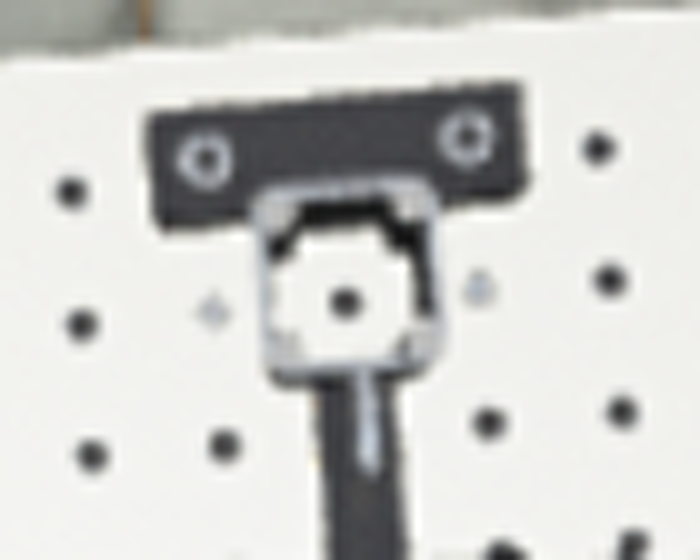

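Run:
```python
from workcell import robot
print(robot.close_job()); s=robot.get_state(); print(s['time'],s['force'],s['ee_pos'])
```

```text
the job is handed in; nothing more can be done
None
the job is handed in; nothing more can be done
```

The upright is standing between the dowel pins and pushed home against the back stop. The job was handed in at about 28.8 s, with the gripper still holding the square and pressing it into the corner.

**What I did:**
- I picked the upright up, turned it on end and set it down about 4.5 mm short of the stop, then let go.
- My first approach to set it down ran into a wrist joint limit (joint 4) on the way down. I lifted back up, turned the tool half a turn and set it down from the far side instead.
- I gripped the square at 60 N, lowered it onto the plate in front of the upright and slid it forward. At the end the tool stopped moving while the push rose to about 21 N. It was pressing down with about 21 N as well.

**Last checks:**
- **Upright:** in the top camera its top spans x = 43.3 to 83.2 mm and the stop face reads 83.2 mm. It is centred to within 0.5 mm between the pins and looks square to the stop.
- **Square:** the stock lies flat, with a slope of 0.0005 and the same height as when it stood free. The blade is within 0.5 mm of the upright's middle.
- **Others:** I did not touch the micrometer, marker or tin. I did not re-measure where they lie.

**Checks that disagreed:**
- The blade's top edge read about 1.3 mm short of the upright. I took this as pixel size (about 2 mm per pixel), because the push had stopped against something solid.
- A first slope fit of the stock gave 0.0096. A fit over a cleaner patch of the same picture gave the 0.0005 above.
- The top and wrist cameras differed by about 1.7 mm on where the plate is. I used the wrist camera's value for placing the square.

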